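# Close up the jeweller's bench: stack the cases on the riser

### The arm

A 6-joint arm with a two-finger parallel gripper is mounted at the origin on the work surface. World frame = base frame: x ahead of the robot, y to its left, z up, the work surface at z = 0. Lengths are in m, angles in rad, forces in N, time in s.
With the tool pointing down it reaches from about 0.425 to 0.95 m from the base axis. Payload 3.5 kg.
Tool frame: the origin (TCP) lies on the centre line of the jaws, within the pads' length; the fingertips stand 19 mm ahead of it and the grasp point (between the pads) is the TCP; z points along the fingers, y is the line along which they close (so a half turn about z gives the same grasp; the last joint's range is limited). The gripper opens to 85 mm and grips with 20 to 120 N. Pads are 22 mm wide; open, the fingers measure 114 mm over their backs; the gripper's body (76 mm by 85 mm) begins 54 mm behind the grasp point. The pads swing forward as they close: fully open they stand 13 mm farther back than shut.
Start: joints at [1.014, 0.286, 1.577, -0, 1.279, -0.15], TCP at [0.267, 0.62, 0.25] pointing down, gripper open.
Joint ranges: [-2.77, 2.77], [-0.9, 2.22], [0.21, 2.48], [-1.53, 4.67], [0.24, 2.81], [-2.84, 2.84]. Speed limits (rad/s): [2.79, 2.79, 3.14, 3.14, 3.14, 3.14].

### API

Orientations are given as a unit quaternion [x, y, z, w].
In Python, from plant import ctrl, imaging gives the robot as it stands. The module is installed in compiled form; this text tells all that it offers.
- The arm moves only by the shell command python3 -m handwheel 'ROWS' [OPENING] [FORCE]. ROWS is JSON, one flat list of numbers, 6 for each row, row after row: the shift along the world's x, y, z in units of 150 mm (1.0 is 150 mm), then the turn, a rotation vector about the world's x, y, z in units of 90 degrees (1.0 is 90 degrees). In form: [tx, ty, tz, rx, ry, rz, tx, ty, tz, rx, ry, rz, ...]. A call has 1 to 5 rows; each row shifts and turns the commanded pose from where the row before left it; what a row does not reach is not made up. A row lasts 1/12 s, in which the tool goes at most 41.7 mm and 7.16 degrees, less where a joint would pass 70% of its speed; a pose out of reach is approached as far as the arm can. A call with a number of a shift or a turn outside -1 to 1 is refused whole. A call with a gripper value outside its range is refused whole. OPENING is the opening, from 0 (shut) to 1 (fully open), set as the call begins (- or left out, the last holds). The fingers move at their own pace and stop on an object; FORCE is the grip in N (left out, the last holds). Time passes only in rows, so rows that do not move let the fingers close. It gives the time, the measured TCP pose, the force, the opening and the grip force at its end, in the units of the state.
- ctrl.get_state(): the state, without advancing time (a new reading comes with each control period).
- imaging.read_camera(name): name is "scene" or "side" or "wrist"; returns (picture, depth): 420x560x3 uint8, blue, green, red; 420x560 float32, m along the optical axis (not along the pixel's ray), 0 where there is no reading.
- imaging.get_calibration(name): a dict with "fovy" (degrees; the focal length in pixels is half the picture's height over the tangent of half this angle, whatever the lens; pixels are square), "cx", "cy" (the principal point, pixels), "R" (3x3) and "t" (3): a world point X has camera coordinates R X + t. Camera axes: x right, y down, z forward; pixel columns grow to the right and rows downward; lengths in m; the calibration is good to about 2 mm. A picture is of the moment at which its call begins: read the wrist's pose just before it. get_calibration takes no time and is no camera call; for the wrist camera it gives the pose at the moment of the call.
- ctrl.sign_off(): hands the job in; it is judged then, once.
The state is a dict: "time": time; "qpos": joint angles; "dq": joint speeds; "joint_efforts": joint torques, N m; "eef_pos": TCP position; "tcp_rot": TCP orientation; "contact_force": force on the tool from outside, world axes, zero at the start; "wrist_torque": the same for the moment, N m; "opening": opening from 0.0 (shut) to 1.0 (fully open); "finger_force": force on a finger pad.
Only numpy, scipy, OpenCV 4.12 (cv2) and the standard library are available. Lean on these libraries where they do the work, as an engineer would, in place of code of your own. Each camera call takes 0.05 s, during which the arm holds its last target. There are 200 camera calls.

### The job

Close up the jeweller's bench: first put the wooden ring clamp that lies on the riser and the red-handled cutters that lie on the blue case into the empty black tool tray. Then stack every case and tin on the bench into one column on the narrow wooden riser, each centred and square with the riser, all the broad cases below the small tins, and last set the steel block centred, square and flat on top to keep the lids shut. Let go of everything and leave the jar, the hammer and the white dish where they are.

Things in the scene. Friction and masses are not known exactly. Their poses are not given: they have to be found in the camera images.
- riser: Fixed dark wooden riser on the bench, 80 x 56 mm (its x, y) and 45 mm high, flat top, a brass strip on its -y side. Narrower than a broad case, which overhangs it 8 mm at each end and 4 mm at each side. Origin: centre of its underside, on the bench; the top is 45 mm above.
- tray: Fixed open black tool tray, outside 220 x 170 x 35 mm (its x, y, z), walls and floor 5 mm. Origin: centre of its underside.
- tray_in (a point): Centre of the tray's inner floor (5 mm above the bench); axes as the tray's. Inner room 210 x 160 mm.
- case_a: Broad closed case, blue, 96 x 64 x 32 mm (its x, y, z), about 0.26 kg, thin pale lid panel. Origin: centre of the underside; z up when it stands right way up, x along the 96 mm. Always present; the cutters lie on it at the start.
- case_b: Broad closed case, green, 96 x 64 x 32 mm (its x, y, z), about 0.26 kg, thin pale lid panel. Origin: centre of the underside; z up when it stands right way up, x along the 96 mm. May be absent.
- case_c: Broad closed case, grey, 96 x 64 x 32 mm (its x, y, z), about 0.26 kg, thin pale lid panel. Origin: centre of the underside; z up when it stands right way up, x along the 96 mm. May be absent.
- tin_d: Small closed tin, red, 70 x 54 x 26 mm (its x, y, z), about 0.15 kg, silvery lid panel. Origin: centre of the underside; x along the 70 mm. May be absent.
- tin_e: Small closed tin, yellow, 70 x 54 x 26 mm (its x, y, z), about 0.15 kg, silvery lid panel. Origin: centre of the underside; x along the 70 mm. May be absent.
- tin_f: Small closed tin, white, 70 x 54 x 26 mm (its x, y, z), about 0.15 kg, silvery lid panel. Origin: centre of the underside; x along the 70 mm. May be absent.
- block: Bare steel bench block, 56 x 56 x 20 mm, 0.45 kg. Origin: centre of the face that is down at the start; either face may be down in the end.
- clamp: Wooden ring clamp, a bar 120 x 24 x 22 mm (its x, y, z) with a dark rubber end at +x, 60 g. Origin: centre of the underside. Lies along the top of the riser at the start. Grip across its y.
- cutters: Flush cutters with red handles, about 112 mm long and 38 mm over the handles, 12 mm high, 70 g, rigid. Origin: on the underside, under the middle of the dark 18 mm wide pivot block (30 mm long, x -15 to +15), the place to grip across y; steel jaws 11 mm wide from there to +x (to 35 mm), handles spreading to -x (to -77 mm).
- jar: Bystander: amber jar with black cap, 56 mm across, 85 mm high. Origin: centre of the underside.
- hammer: Bystander: small hammer lying on the bench, 220 mm long.
- dish: Bystander: white dish, 90 mm across, 30 mm high. Origin: centre of the underside.
There are look-alikes about, which are no part of the job. There is more than one size of the clamp; the one meant has the size given above.

How it is judged:
By the outcome, as a careful person would: the job done as asked, in the order asked, and still so for the second after the job is handed in, with the robot touching nothing.
Of case_b, case_c, tin_d, tin_e, tin_f only 3 to 5 are there at a start; the rules pass over those that are not, and their reading is None.
At some moment in a run one of block may be knocked a few centimetres aside while the robot is not near it.
Once in a run the grip may slacken for a moment while it holds something.
It also fails if it takes over 210 s, if anything falls off the work surface, if the arm or the gripper's body presses on something with over 40 N, if the wrist force passes 120 N, or if a joint passes its speed limit or range.

## Working session

There is one attempt and no reset: what is moved stays moved. The work goes in short steps, Python scripts to look and compute and a shell command to move; the robot and the scene stay as the last step left them, time stands still between calls to the robot, and variables do not carry over. Pictures are saved under pics/ and viewed, at most 14 in all, crops included, and the job is handed in when it is done.

```bash
mkdir -p pics; cat > h.py <<'E'
import numpy as np,cv2
from plant import ctrl,imaging
def snap(n,tag):
    c=imaging.get_calibration(n);p,d=imaging.read_camera(n)
    cv2.imwrite(f'pics/{tag}.png',p);np.savez(f'pics/{tag}.npz',p=p,d=d,R=c['R'],t=c['t'],k=[c['fovy'],c['cx'],c['cy']]);return c,p,d
def cloud(tag):
    z=np.load(f'pics/{tag}.npz');d=z['d'];fy,cx,cy=z['k'];f=d.shape[0]/2/np.tan(np.radians(fy)/2)
    v,u=np.mgrid[:d.shape[0],:d.shape[1]]
    X=np.stack([(u-cx)/f*d,(v-cy)/f*d,d],-1)
    W=(X-z['t'])@z['R'];W[d==0]=np.nan
    return z['p'],W
E
python3 - <<'E'
from h import *
a=snap('scene','s0');b=snap('side','d0')
for c in(a,b):print(c[0])
print(ctrl.get_state())
for t in('s0','d0'):
    p,W=cloud(t);cv2.imwrite(f'pics/{t}b.png',cv2.resize(p,(800,600),interpolation=cv2.INTER_CUBIC))
E
```

```text
{'fovy': 47.71653627712786, 'cx': 276.7810371161677, 'cy': 212.1462165102709, 'R': array([[ 0.86105131,  0.50842869,  0.00953489],
       [ 0.41366284, -0.68940853, -0.59464185],
       [-0.29575954,  0.51596137, -0.80393417]]), 't': array([-0.51646527, -0.18221648,  1.23309135])}
{'fovy': 52.9271871925273, 'cx': 280.16176996378863, 'cy': 212.07644020740278, 'R': array([[ 0.79151328, -0.61096193, -0.0152395 ],
       [-0.47447491, -0.59859277, -0.64541479],
       [ 0.38520161,  0.51808514, -0.76368024]]), 't': array([-0.4608767 ,  0.32847941,  0.82311021])}
{'time': 0.1, 'qpos': array([ 1.01399115e+00,  2.87081750e-01,  1.57801967e+00,  2.90113066e-05,
        1.27860163e+00, -1.50002949e-01]), 'dq': array([ 0.00073366, -0.00117558, -0.00232036,  0.00137986,  0.00040341,
        0.00120375]), 'joint_efforts': array([ 1.69904637e-03, -4.07291973e+01, -2.93700778e+01, -5.04794320e-05,
        3.34915094e-03,  1.21601963e-05]), 'eef_pos': array([0.26675604, 0.61945661, 0.24908826]), 'tcp_rot': array([ 2.02005487e-01,  9.79383821e-01, -9.85183954e-04, -3.78226551e-04]), 'contact_force': array([-0.99855992,  0.2880197 ,  0.12908863]), 'wrist_torque': array([ 0.0460352 , -0.05417859, -0.05239855]), 'finger_force': 0.0, 'opening': 0.9946859639950635}
```

View pics/s0b.png

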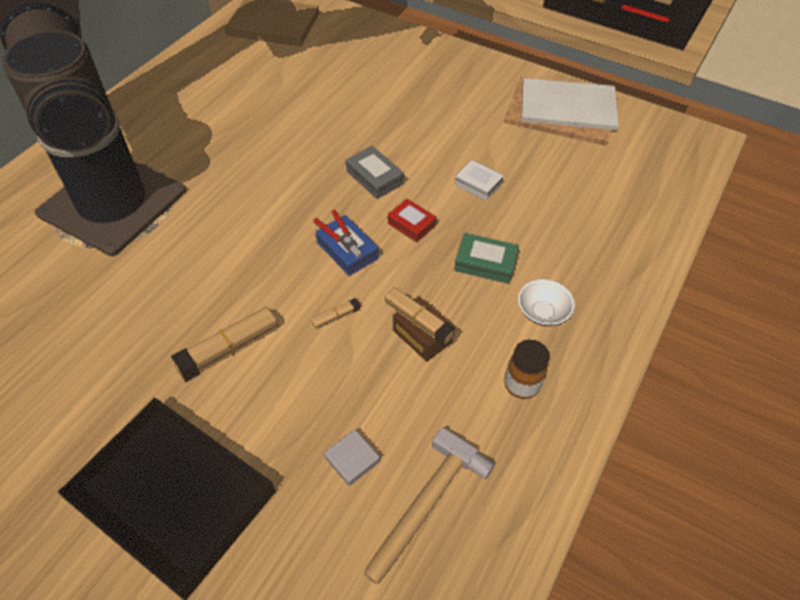

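View pics/d0b.png

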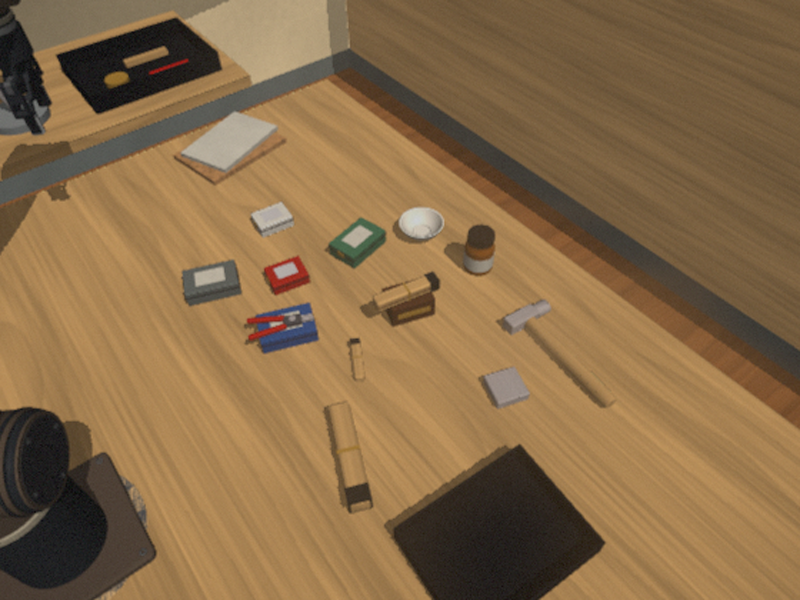

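```bash
cat > det.py <<'E'
from h import *
import sys
def det(t,zmin=0.010,tol=0.005,minpx=40,rng=(0.1,0.95,-0.7,0.7)):
    p,W=cloud(t);z=W[...,2]
    print(t,'table z',np.nanmedian(z[(abs(z)<.02)]))
    m=(np.nan_to_num(z,nan=-1)>zmin)&(W[...,0]>rng[0])&(W[...,0]<rng[1])&(W[...,1]>rng[2])&(W[...,1]<rng[3])
    n,l,s,c=cv2.connectedComponentsWithStats(m.astype(np.uint8),connectivity=4)
    for i in range(1,n):
        if s[i,4]<minpx or s[i,4]>9000: continue
        k=l==i;zt=np.percentile(z[k],90);top=k&(abs(z-zt)<tol)
        P=(W[top][:,:2]*1000).astype(np.float32);(x,y),(w,h),a=cv2.minAreaRect(P)
        if w<h:w,h,a=h,w,a+90
        med=np.median(W[top],0)*1000
        print('px',c[i].round(),'n',top.sum(),'z',round(zt*1000,1),'ctr',round(x,1),round(y,1),'mean',P.mean(0).round(1),'sz',round(w,1),round(h,1),'yaw',round((a+90)%180-90,1),'bgr',np.median(p[k],0))
if __name__=='__main__':
    for t in sys.argv[1:]:det(t)
E
python3 det.py s0 d0
```

```text
s0 table z -0.0008265697154176636
px [392.  78.] n 1200 z 22.8 ctr 611.9 674.3 mean [605.1 655.8] sz 193.5 124.7 yaw 21.1 bgr [167. 182. 192.]
px [262. 119.] n 611 z 32.9 ctr 374.4 301.0 mean [375.6 299.6] sz 98.6 66.1 yaw -20.7 bgr [ 94. 101. 102.]
px [335. 125.] n 366 z 27.1 ctr 550.3 385.1 mean [551.2 384.7] sz 70.8 57.2 yaw -7.9 bgr [181. 185. 195.]
px [288. 153.] n 435 z 26.9 ctr 494.7 233.1 mean [494.8 231.9] sz 72.5 56.3 yaw -11.1 bgr [ 36.  47. 167.]
px [242. 169.] n 276 z 41.7 ctr 420.8 121.0 mean [419.9 120.7] sz 112.6 43.3 yaw -25.2 bgr [112.  79.  66.]
px [340. 179.] n 795 z 33.1 ctr 646.0 219.5 mean [647.1 218.1] sz 96.2 67.9 yaw 13.2 bgr [ 82. 109.  75.]
px [382. 210.] n 249 z 29.0 ctr 770.3 177.6 mean [769.3 183.3] sz 88.2 88.2 yaw 53.1 bgr [183. 196. 207.]
px [293. 226.] n 523 z 67.0 ctr 619.4 31.8 mean [622.9  30.4] sz 120.8 26.8 yaw -11.0 bgr [ 49.  85. 114.]
px [235. 218.] n 219 z 15.5 ctr 488.8 -1.7 mean [489.9  -1.7] sz 80.0 18.9 yaw 61.9 bgr [ 93.5 144.5 186.5]
px [156. 240.] n 924 z 31.1 ctr 379.7 -137.1 mean [ 378.4 -142.6] sz 163.5 36.8 yaw 66.3 bgr [ 85. 133
[... 1379 characters left out ...]
9.2] sz 118.8 27.6 yaw -11.2 bgr [ 52.  90. 119.]
px [391. 244.] n 799 z 24.0 ctr 761.2 -210.5 mean [ 761.  -191.4] sz 219.3 89.2 yaw 82.6 bgr [ 84. 129. 155.]
px [199. 228.] n 306 z 40.4 ctr 419.9 119.7 mean [417.2 119.8] sz 110.4 44.5 yaw -24.9 bgr [97. 74. 72.]
px [250. 251.] n 168 z 13.8 ctr 489.0 -3.4 mean [488.6  -3.8] sz 81.8 15.7 yaw 61.4 bgr [ 84. 133. 172.]
px [354. 270.] n 519 z 19.1 ctr 643.9 -196.3 mean [ 642.4 -197.2] sz 57.7 57.3 yaw 71.8 bgr [132.5 140.  153. ]
px [245. 320.] n 1094 z 29.6 ctr 379.6 -139.2 mean [ 376.8 -145.5] sz 163.7 34.0 yaw 67.0 bgr [ 80. 127. 164.]
px [353. 362.] n 943 z 33.5 ctr 464.9 -362.7 mean [ 483.2 -352. ] sz 220.8 170.8 yaw -4.1 bgr [30. 39. 48.]
```

The scene picture shows a blue case at (347,243) with the cutters on it. The green case is at (487,257), the grey case at (375,170), the red tin at (412,218) and the white tin at (480,180). The steel block is at (352,456). The riser with a clamp on it is at (425,322), and the empty tray is at (168,497). There is no yellow tin.

There are three clamp candidates: the big one at (228,342), about 163 mm long, the small one at (337,313), about 80 mm, and the one on the riser at (420,315), 120 × 25 mm with its top at z 67. The last fits the description. I'll confirm it in a crop and move above it at the same time.

```bash
python3 -c "
import cv2;p=cv2.imread('pics/s0.png');cv2.imwrite('pics/crop1.png',cv2.resize(p[90:260,200:370],(680,680))[:600])"
python3 -m handwheel '[0.1175,-0.196,0,0,0,0.007,0.1175,-0.196,0,0,0,0.007,0.1175,-0.196,0,0,0,0.007,0.1175,-0.196,0,0,0,0.007,0.1175,-0.196,0,0,0,0.007]' 0.6 40
python3 -m handwheel '[0.1175,-0.196,0,0,0,0.007,0.1175,-0.196,0,0,0,0.007,0.1175,-0.196,0,0,0,0.007,0.1175,-0.196,0,0,0,0.007,0.1175,-0.196,0,0,0,0.007]'
python3 -m handwheel '[0.1175,-0.196,0,0,0,0.007,0.1175,-0.196,0,0,0,0.007,0.1175,-0.196,0,0,0,0.007,0.1175,-0.196,0,0,0,0.007,0.1175,-0.196,0,0,0,0.007]'
python3 -m handwheel '[0.1175,-0.196,0,0,0,0.007,0.1175,-0.196,0,0,0,0.007,0.1175,-0.196,0,0,0,0.007,0.1175,-0.196,0,0,0,0.007,0.1175,-0.196,0,0,0,0.007]'
cat > d.py <<'E'
# d.py x y z(mm) tooly_deg : remaining shift/turn in units, total
import sys
from h import *
x,y,z,a=map(float,sys.argv[1:5]);s=ctrl.get_state();R=__import__('scipy.spatial.transform',fromlist=['Rotation']).Rotation.from_quat(s['tcp_rot']).as_matrix()
cur=np.degrees(np.arctan2(R[1,1],R[0,1]));e=(a-cur+90)%180-90
D=np.array([x,y,z])-s['eef_pos']*1000
print('t',round(s['time'],2),'tcp',(s['eef_pos']*1000).round(1),'ya',round(cur,1),'tilt',R[:2,2].round(4),'op',round(s['opening'],3),'ff',round(s['finger_force'],1),'q6',s['qpos'][5].round(2),'F',s['contact_force'].round(1))
print('D units',(D/150).round(4),'rz',round(e/90,4),'rows>=',np.ceil(max(np.linalg.norm(D)/40,abs(e)/7)))
E
python3 d.py 619.4 31 67 78.9
```

```text
time: 0.52
eef_pos: [0.3554, 0.4713, 0.2496]
tcp_rot: [0.174, 0.985, -0.0, -0.0]
contact_force: [1.0, 0.1, 0.2]
opening: 0.599
finger_force: 0.0
time: 0.93
eef_pos: [0.4436, 0.3243, 0.2498]
tcp_rot: [0.148, 0.989, -0.0, -0.0]
contact_force: [0.6, 0.5, -0.6]
opening: 0.6
finger_force: 0.0
time: 1.35
eef_pos: [0.5317, 0.1773, 0.2499]
tcp_rot: [0.12, 0.993, -0.0, -0.0]
contact_force: [-0.2, 0.2, 0.9]
opening: 0.6
finger_force: 0.0
time: 1.77
eef_pos: [0.6198, 0.0303, 0.2497]
tcp_rot: [0.093, 0.996, 0.0, -0.001]
contact_force: [0.7, 0.7, 0.3]
opening: 0.599
finger_force: 0.0
t 1.77 tcp [619.8  30.3 249.7] ya 79.3 tilt [-0.001   0.0002] op 0.599 ff 0.0 q6 -1.5 F [0.7 0.7 0.3]
D units [-0.003   0.0045 -1.218 ] rz -0.0046 rows>= 5.0
```

View pics/crop1.png

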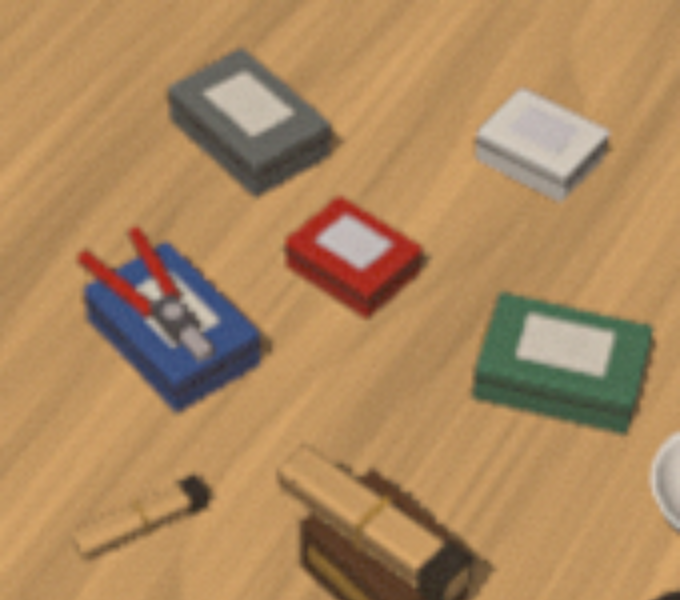

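The crop confirms it: the clamp on the riser has a dark rubber end toward +x, and the cutters' jaws also point roughly toward +x. I'll descend and grip the clamp.

```bash
python3 -m handwheel '[0,0,-0.25,0,0,0,0,0,-0.25,0,0,0,0,0,-0.25,0,0,0,0,0,-0.25,0,0,0,0,0,-0.1,0,0,0]' >/dev/null
python3 -m handwheel '[0,0,-0.06,0,0,0,0,0,-0.05,0,0,0,0,0,0,0,0,0]'
python3 -m handwheel '[0,0,0,0,0,0,0,0,0,0,0,0,0,0,0,0,0,0,0,0,0,0,0,0,0,0,0,0,0,0]' 0 50
python3 -m handwheel '[0,0,0,0,0,0,0,0,0,0,0,0,0,0,0,0,0,0]'
python3 -m handwheel '[0,0,0.1,0,0,0,0,0,0.2,0,0,0,0,0,0.25,0,0,0,0,0,0.25,0,0,0,0,0,0,0,0,0]'
python3 d.py 468 -400 100 85.8
```

```text
time: 2.43
eef_pos: [0.6192, 0.032, 0.0679]
tcp_rot: [0.093, 0.996, 0.0, -0.001]
contact_force: [-0.1, -0.4, -0.1]
opening: 0.596
finger_force: 0.0
time: 2.85
eef_pos: [0.6211, 0.0318, 0.0712]
tcp_rot: [0.093, 0.996, -0.0, 0.002]
contact_force: [0.0, 0.4, 7.1]
opening: 0.268
finger_force: 52.7
time: 3.1
eef_pos: [0.6212, 0.0318, 0.0712]
tcp_rot: [0.093, 0.996, -0.0, 0.002]
contact_force: [-0.1, 0.1, 6.5]
opening: 0.264
finger_force: 52.7
time: 3.52
eef_pos: [0.624, 0.0316, 0.1986]
tcp_rot: [0.093, 0.996, -0.0, 0.008]
contact_force: [1.8, 0.1, 0.4]
opening: 0.264
finger_force: 52.0
t 3.52 tcp [624.   31.6 198.6] ya 79.3 tilt [ 0.0157 -0.0017] op 0.264 ff 52.0 q6 -1.5 F [1.8 0.1 0.4]
D units [-1.04   -2.8773 -0.6572] rz 0.0721 rows>= 12.0
```

```bash
python3 -m handwheel '[-0.0693,-0.19,0,0,0,0.005,-0.0693,-0.19,0,0,0,0.005,-0.0693,-0.19,0,0,0,0.005,-0.0693,-0.19,0,0,0,0.005,-0.0693,-0.19,0,0,0,0.005]' >/dev/null
python3 -m handwheel '[-0.0693,-0.19,0,0,0,0.005,-0.0693,-0.19,0,0,0,0.005,-0.0693,-0.19,0,0,0,0.005,-0.0693,-0.19,0,0,0,0.005,-0.0693,-0.19,0,0,0,0.005]' >/dev/null
python3 -m handwheel '[-0.0693,-0.19,-0.05,0,0,0.005,-0.0693,-0.19,-0.1,0,0,0.005,-0.0693,-0.19,-0.1,0,0,0.005,-0.0693,-0.19,-0.15,0,0,0.005,-0.0693,-0.19,-0.15,0,0,0.005]'
python3 -m handwheel '[0,0,0,0,0,0,0,0,0,0,0,0]'>/dev/null
python3 d.py 468 -395 34 85.8
```

```text
time: 4.77
eef_pos: [0.4631, -0.3971, 0.106]
tcp_rot: [0.034, 0.999, -0.001, 0.001]
contact_force: [0.7, 0.2, -0.9]
opening: 0.266
finger_force: 52.0
t 4.93 tcp [ 461.8 -395.7  103.9] ya 85.9 tilt [-0.0028  0.0037] op 0.268 ff 51.9 q6 -2.37 F [ 0.1 -0.4 -0.8]
D units [ 0.041   0.0047 -0.466 ] rz -0.0007 rows>= 2.0
```

```bash
python3 -m handwheel '[0.02,0,-0.15,0,0,0,0.02,0,-0.15,0,0,0,0,0,-0.1,0,0,0,0,0,-0.05,0,0,0,0,0,-0.01,0,0,0]'
python3 -m handwheel '[0,0,0,0,0,0,0,0,0,0,0,0,0,0,0,0,0,0]' 0.42
python3 -m handwheel '[0,0,0.05,0,0,0,0,0,0.2,0,0,0,0,0,0.25,0,0,0,0,0,0.25,0,0,0,0,0,0.25,0,0,0]'
python3 d.py 439.4 111.5 180 65; python3 - <<'E'
from h import *
snap('scene','s1');snap('side','d1')
E
python3 det.py s1 d1 | grep -v 'n 1[0-9][0-9][0-9]'
```

```text
time: 5.35
eef_pos: [0.4696, -0.3939, 0.0363]
tcp_rot: [0.034, 0.999, 0.001, -0.001]
contact_force: [1.2, -0.7, -0.4]
opening: 0.264
finger_force: 51.9
time: 5.6
eef_pos: [0.4706, -0.3964, 0.0393]
tcp_rot: [0.034, 0.999, -0.001, 0.001]
contact_force: [-0.7, 0.4, 0.1]
opening: 0.416
finger_force: 0.0
time: 6.02
eef_pos: [0.4695, -0.3956, 0.1902]
tcp_rot: [0.035, 0.999, -0.0, 0.0]
contact_force: [0.9, -1.2, 0.1]
opening: 0.421
finger_force: 0.0
t 6.02 tcp [ 469.5 -395.6  190.2] ya 86.0 tilt [ 0.0008 -0.0009] op 0.421 ff 0.0 q6 -2.37 F [ 0.9 -1.2  0.1]
D units [-0.2008  3.3804 -0.0682] rz -0.2337 rows>= 13.0
s1 table z -0.0008201274251644847
px [119.  47.] n 178 z 396.7 ctr 215.5 68.3 mean [212.1  61.6] sz 76.0 35.4 yaw 71.6 bgr [37. 43. 51.]
px [262. 119.] n 595 z 32.9 ctr 375.5 301.4 mean [376.  299.5] sz 99.5 67.0 yaw -21.2 bgr [101. 107. 108.]
px [335. 125.] n 376 z 26.9 ctr 550.5 385.8 mean [550.4 384.3] sz 69.1 58.4 yaw -6.3 bgr [194. 199. 209.]
px [288. 153.] n 441 z 26.7 ctr 493.2 233.0 mean [494.3 231.4] sz 71.9 57.1 yaw -10.3 bgr [ 39.  50. 178.]
px [242. 169.] n 262 z 42.0 ct
[... 266 characters left out ...]
 -86.1 bgr [197. 212. 220.]
px [296. 229.] n 776 z 45.6 ctr 626.6 34.9 mean [627.2  33.5] sz 81.8 57.8 yaw -18.2 bgr [42. 65. 99.]
px [235. 218.] n 213 z 15.5 ctr 489.3 -2.0 mean [489.7  -1.9] sz 79.9 18.7 yaw 62.2 bgr [ 97. 151. 196.]
px [156. 240.] n 934 z 31.1 ctr 379.8 -137.5 mean [ 378.6 -142.7] sz 164.4 36.7 yaw 66.7 bgr [ 66.  98. 125.]
px [368. 258.] n 422 z 84.8 ctr 795.7 37.8 mean [796.6  37.1] sz 49.6 47.6 yaw -65.6 bgr [43. 67. 97.]
px [246. 319.] n 740 z 20.7 ctr 643.9 -195.0 mean [ 644.2 -195.4] sz 56.2 55.9 yaw 72.0 bgr [158. 162. 175.]
px [108. 360.] n 796 z 27.8 ctr 468.8 -394.0 mean [ 471.2 -393.9] sz 118.5 24.8 yaw -3.8 bgr [ 96. 149. 193.]
d1 table z -0.002148073684991276
```

```bash
python3 -m handwheel '[0.02,0.225,0,0,0,-0.0148,0.01,0.225,0,0,0,-0.0148,0,0.225,0,0,0,-0.0148,-0.0134,0.225,0,0,0,-0.0148,-0.0134,0.225,0,0,0,-0.0148]' 0.5 >/dev/null
python3 -m handwheel '[0,0.225,0,0,0,-0.0148,-0.0134,0.225,0,0,0,-0.0148,-0.0134,0.225,0,0,0,-0.0148,-0.0134,0.225,0,0,0,-0.0148,-0.0134,0.225,0,0,0,-0.0148]' >/dev/null
python3 -m handwheel '[-0.02,0.225,0,0,0,-0.0148,-0.03,0.225,0,0,0,-0.0148,-0.03,0.225,0,0,0,-0.0148,-0.03,0.225,0,0,0,-0.0148,-0.04,0.225,0,0,0,-0.0148]' >/dev/null
python3 -m handwheel '[0,0,0,0,0,0,0,0,0,0,0,0]' >/dev/null
python3 - <<'E'
from h import *
c,p,d=snap('wrist','w1')
cv2.imwrite('pics/w1b.png',cv2.resize(p,(800,600)))
p,W=cloud('w1');z=W[...,2]*1000
b,g,r=[p[...,i].astype(int) for i in range(3)]
red=(r>110)&(g<70)&(b<70)&(z>36)&(W[...,1]<.17)
hi=(z>38)&(z<60)&~red&(W[...,0]<.5)&(W[...,1]<.2)
for k in(red,hi):
    P=W[k]*1000;print(k.sum(),np.mean(P,0).round(1),cv2.minAreaRect(P[:,:2].astype(np.float32)))
cut=red|hi;print(cv2.minAreaRect((W[cut][:,:2]*1000).astype(np.float32)))
blue=(b>r+40)&(z>20);print(cv2.minAreaRect((W[blue][:,:2]*1000).astype(np.float32)),np.median(z[blue]))
E
python3 d.py 439.4 111.5 62 66
```

```text
1818 [396.7 131.3  42.2] ((398.2186279296875, 130.6461639404297), (43.35974884033203, 63.549713134765625), 65.12940979003906)
1344 [436.4 114.1  43.7] ((419.3749694824219, 120.93707275390625), (45.09899139404297, 111.43284606933594), 65.14676666259766)
((419.3749694824219, 120.93707275390625), (45.09899139404297, 111.43284606933594), 65.14676666259766)
((428.4569091796875, 121.91333770751953), (62.33623123168945, 94.07623291015625), 68.66270446777344) 32.46836157313139
t 7.58 tcp [439.6 111.1 188. ] ya 66.2 tilt [ 0.0015 -0.0004] op 0.499 ff 0.0 q6 -1.13 F [-0.2  0.1 -0.6]
D units [-0.0013  0.0029 -0.84  ] rz -0.002 rows>= 4.0
```

View pics/w1b.png

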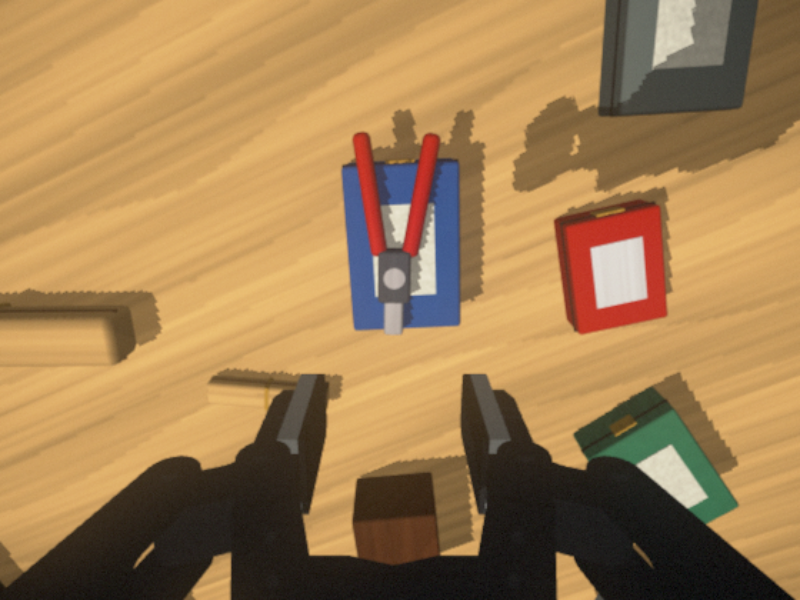

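```bash
python3 -m handwheel '[-0.007,0.007,-0.25,0,0,-0.011,0,0,-0.25,0,0,0,0,0,-0.2,0,0,0,0,0,-0.1,0,0,0,0,0,-0.045,0,0,0]' 
python3 -m handwheel '[0,0,0,0,0,0,0,0,0,0,0,0,0,0,0,0,0,0,0,0,0,0,0,0,0,0,0,0,0,0]' 0 40
python3 -m handwheel '[0,0,0,0,0,0,0,0,0,0,0,0,0,0,0,0,0,0]'
python3 d.py 439.4 111.5 62 66
```

```text
time: 8.0
eef_pos: [0.4367, 0.1102, 0.0578]
tcp_rot: [0.217, 0.976, -0.001, -0.003]
contact_force: [-1.0, -0.4, -0.7]
opening: 0.498
finger_force: 0.0
time: 8.42
eef_pos: [0.4396, 0.1117, 0.0619]
tcp_rot: [0.216, 0.976, 0.0, 0.001]
contact_force: [-0.8, 0.2, -0.9]
opening: 0.179
finger_force: 39.0
time: 8.67
eef_pos: [0.4396, 0.1117, 0.0616]
tcp_rot: [0.216, 0.976, 0.0, 0.001]
contact_force: [1.0, -0.9, 2.6]
opening: 0.178
finger_force: 39.7
t 8.67 tcp [439.6 111.7  61.6] ya 65.1 tilt [ 0.0026 -0.0002] op 0.178 ff 39.7 q6 -1.11 F [ 1.  -0.9  2.6]
D units [-0.0011 -0.0013  0.0028] rz 0.0101 rows>= 1.0
```

```bash
python3 -m handwheel '[0,0,0.1,0,0,0,0,0,0.2,0,0,0,0,0,0.2,0,0,0,0,0,0.2,0,0,0,0,0,0.05,0,0,0]' 
python3 -m handwheel '[0.02,-0.194,0,0,0,0.0155,0.02,-0.194,0,0,0,0.0155,0.0113,-0.194,0,0,0,0.0155,0.0113,-0.194,0,0,0,0.0155,0.0113,-0.194,0,0,0,0.0155]' >/dev/null
python3 -m handwheel '[0.0113,-0.194,0,0,0,0.0155,0.0113,-0.194,0,0,0,0.0155,0.0113,-0.194,0,0,0,0.0155,0.0113,-0.194,0,0,0,0.0155,0.0113,-0.194,0,0,0,0.0155]' >/dev/null
python3 -m handwheel '[0.0113,-0.194,0,0,0,0.0155,0.0113,-0.194,0,0,0,0.0155,0.0113,-0.194,-0.1,0,0,0.0155,0.005,-0.194,-0.1,0,0,0.0155,0,-0.194,-0.1,0,0,0.0155]' 
python3 -m handwheel '[0,0,0,0,0,0,0,0,0,0,0,0]' >/dev/null
python3 d.py 465 -325 36 86
```

```text
time: 9.08
eef_pos: [0.4409, 0.112, 0.1779]
tcp_rot: [0.216, 0.976, 0.001, 0.004]
contact_force: [1.2, 0.4, 0.4]
opening: 0.182
finger_force: 39.1
time: 10.33
eef_pos: [0.4634, -0.3257, 0.1262]
tcp_rot: [0.034, 0.999, 0.001, -0.0]
contact_force: [-0.4, -0.5, -1.1]
opening: 0.177
finger_force: 39.1
t 10.5 tcp [ 462.5 -324.8  125.2] ya 85.8 tilt [-0.0035  0.004 ] op 0.179 ff 39.2 q6 -2.29 F [-0.3  0.6  0. ]
D units [ 0.0166 -0.0014 -0.5949] rz 0.0017 rows>= 3.0
```

```bash
python3 -m handwheel '[0.01,0,-0.2,0,0,0,0.007,0,-0.2,0,0,0,0,0,-0.12,0,0,0,0,0,-0.06,0,0,0,0,0,-0.015,0,0,0]' 
python3 -m handwheel '[0,0,0,0,0,0,0,0,0,0,0,0,0,0,0,0,0,0]' 0.4
python3 -m handwheel '[0,0,0.05,0,0,0,0,0,0.2,0,0,0,0,0,0.25,0,0,0,0,0,0.25,0,0,0,0,0,0.2,0,0,0]' | head -2
python3 - <<'E'
from h import *
snap('scene','s2');snap('side','d2')
E
python3 det.py s2 d2 | grep -v 'n 1[0-9][0-9][0-9]'; python3 d.py 430 121 190 68
```

```text
time: 10.92
eef_pos: [0.4655, -0.3226, 0.0368]
tcp_rot: [0.035, 0.999, 0.002, -0.002]
contact_force: [0.1, -0.8, -0.8]
opening: 0.182
finger_force: 39.2
time: 11.17
eef_pos: [0.4677, -0.3256, 0.0409]
tcp_rot: [0.035, 0.999, -0.001, 0.001]
contact_force: [-0.5, 0.1, 0.6]
opening: 0.401
finger_force: 0.0
time: 11.58
eef_pos: [0.4672, -0.3255, 0.1861]
s2 table z -0.0008168798148460957
px [120.  46.] n 167 z 377.8 ctr 196.0 97.4 mean [193.8  89.1] sz 75.7 33.5 yaw 74.5 bgr [40. 47. 54.]
px [261. 119.] n 586 z 33.1 ctr 374.2 301.3 mean [376.2 299.8] sz 100.0 64.8 yaw -20.4 bgr [103. 109. 109.]
px [335. 125.] n 373 z 27.1 ctr 550.5 386.2 mean [551.1 384.6] sz 70.0 57.0 yaw -7.1 bgr [197. 203. 213.]
px [288. 153.] n 440 z 27.0 ctr 494.2 232.7 mean [494.7 231.8] sz 71.4 56.7 yaw -10.8 bgr [ 39.  50. 181.]
px [242. 170.] n 773 z 32.9 ctr 428.9 122.8 mean [430.3 122.1] sz 98.4 66.3 yaw -21.9 bgr [138.  87.  63.]
px [340. 179.] n 803 z 33.0 ctr 646.6 219.5 mean [647.3 218.3] sz 95.2 66.1 yaw 14.0 bgr [ 89. 119.  81.]
px [382. 210.] n 260 z 29.2 ctr 770.2 177.0 mean [769.9 183.6] sz 88.1 86.2 ya
[... 496 characters left out ...]
4.6 mean [ 644.5 -195.6] sz 56.5 56.2 yaw -18.8 bgr [161. 165. 178.]
px [108. 360.] n 810 z 27.7 ctr 468.7 -393.9 mean [ 471.3 -394. ] sz 120.1 24.7 yaw -4.0 bgr [ 97. 152. 197.]
d2 table z -0.0021628727985495404
px [250. 250.] n 164 z 14.3 ctr 489.6 -2.8 mean [489.7  -1.8] sz 79.2 16.1 yaw 61.4 bgr [ 75. 113. 145.]
px [323. 370.] n 478 z 15.8 ctr 442.0 -314.4 mean [ 440.5 -322.5] sz 111.1 44.2 yaw 4.3 bgr [ 38.  51. 182.]
px [361. 390.] n 838 z 26.2 ctr 468.8 -394.9 mean [ 468.  -395.4] sz 118.5 24.7 yaw -4.4 bgr [109. 173. 220.]
t 11.68 tcp [ 469.6 -327.8  190.6] ya 86.0 tilt [ 0.0113 -0.0113] op 0.406 ff 0.0 q6 -2.29 F [ 1.2 -0.9 -0.8]
D units [-0.2642  2.9923 -0.004 ] rz -0.2 rows>= 12.0
```

```bash
cat > m.py <<'E'
# m.py cam tag x y ztop rad : rectangle fit of the top face near x,y (mm)
import sys
from h import *
cam,tag=sys.argv[1:3];x,y,zt,rad=map(float,sys.argv[3:7])
snap(cam,tag);p,W=cloud(tag);W=W*1000
k=(abs(W[...,2]-zt)<4)&(np.hypot(W[...,0]-x,W[...,1]-y)<rad)
n,l,s,c=cv2.connectedComponentsWithStats(k.astype(np.uint8),connectivity=4)
i=1+np.argmax(s[1:,4]);k=cv2.erode((l==i).astype(np.uint8),np.ones((2,2)))>0
P=W[k];Q=P[:,:2].astype(np.float32);(cx,cy),(w,h),a=cv2.minAreaRect(Q)
if w<h:w,h,a=h,w,a+90
a=(a+90)%180-90;u=np.linalg.svd((Q-Q.mean(0)).T@(Q-Q.mean(0)))[0][:,0];pa=(np.degrees(np.arctan2(u[1],u[0]))+90)%180-90
ax=np.array([[np.cos(np.radians(a)),np.sin(np.radians(a))],[-np.sin(np.radians(a)),np.cos(np.radians(a))]])
q=np.percentile(Q@ax.T,[1,99],axis=0);m=q.mean(0)@ax
print(cam,'n',k.sum(),'z',np.median(P[:,2]).round(1),'rect',round(cx,1),round(cy,1),'pct',m.round(1),'mean',Q.mean(0).round(1),'sz',round(w,1),round(h,1),(q[1]-q[0]).round(1),'yaw',round(a,1),'pca',pa.round(1),'touches',bool(k[0].any()|k[-1].any()|k[:,0].any()|k[:,-1].any()))
A=np.c_[P[:,:2]-P[:,:2].mean(0),np.ones(len(P))];print('  slope',np.linalg.lstsq(A,P[:,2],rcond=None)[0][:2].round(3))
E
python3 -m handwheel '[0.0878,0.2006,0,0,0,-0.013,0.0878,0.2006,0,0,0,-0.013,0.0878,0.2006,0,0,0,-0.013,0.0878,0.2006,0,0,0,-0.013,0.0878,0.2006,0,0,0,-0.013]' 1 >/dev/null
python3 -m handwheel '[0.0878,0.2006,0,0,0,-0.013,0.0878,0.2006,0,0,0,-0.013,0.0878,0.2006,0,0,0,-0.013,0.0878,0.2006,0,0,0,-0.013,0.0878,0.2006,0,0,0,-0.013]' >/dev/null
python3 -m handwheel '[0.0878,0.2006,0.1,0,0,-0.013,0.0878,0.2006,0.1,0,0,-0.013,0,0,0,0,0,0,0,0,0,0,0,0,0,0,0,0,0,0]' >/dev/null
python3 m.py wrist w2 626 34 45 75; python3 d.py 430 121 220 68
```

```text
wrist n 5654 z 45.4 rect 627.1 34.7 pct [626.7  34.8] mean [625.2  35.3] sz 79.0 55.0 [77.3 53.6] yaw -17.7 pca -17.1 touches False
  slope [ 0.    -0.001]
t 12.98 tcp [623.6  35.6 210.5] ya 71.9 tilt [-0.0017 -0.0002] op 1.001 ff 0.0 q6 -1.36 F [-0.8  0.   0.3]
D units [-1.2909  0.5695  0.0632] rz -0.0436 rows>= 6.0
```

```bash
python3 -m handwheel '[-0.185,0.0823,0,0,0,-0.006,-0.185,0.0823,0,0,0,-0.006,-0.185,0.0823,0,0,0,-0.006,-0.185,0.0823,0,0,0,-0.006,-0.185,0.0823,0,0,0,-0.006]' >/dev/null
python3 -m handwheel '[-0.185,0.0823,0,0,0,-0.006,-0.185,0.0823,0,0,0,-0.006,0,0,0,0,0,0,0,0,0,0,0,0]' >/dev/null
python3 m.py wrist w3 429 122 32.5 75; python3 d.py 429.5 122 27 68
```

```text
wrist n 7297 z 32.7 rect 429.7 123.0 pct [429.2 123.1] mean [427.2 124. ] sz 95.5 63.0 [92.7 61.5] yaw -20.9 pca -20.9 touches False
  slope [ 0.001 -0.002]
t 13.78 tcp [430.1 121.9 211.1] ya 68.1 tilt [ 0.0004 -0.0004] op 0.996 ff 0.0 q6 -1.14 F [ 0.2  0.8 -0.5]
D units [-3.8000e-03  8.0000e-04 -1.2272e+00] rz -0.0014 rows>= 5.0
```

```bash
python3 -m handwheel '[-0.005,0.0075,-0.25,0,0,0.011,0,0,-0.25,0,0,0,0,0,-0.25,0,0,0,0,0,-0.25,0,0,0,0,0,-0.15,0,0,0]' >/dev/null
python3 -m handwheel '[0,0,-0.07,0,0,0,0,0,0,0,0,0]' |head -2
python3 -m handwheel '[0,0,0,0,0,0,0,0,0,0,0,0,0,0,0,0,0,0,0,0,0,0,0,0]' 0.4 60
python3 -m handwheel '[0,0,0,0,0,0,0,0,0,0,0,0]'
python3 d.py 429.4 123 27 69.1
python3 -m handwheel '[0,0,0.1,0,0,0,0,0,0.2,0,0,0,0,0,0.25,0,0,0,0,0,0.25,0,0,0,0,0,0.1,0,0,0]' 
python3 d.py 626.6 34.8 150 72.4
```

```text
time: 14.37
eef_pos: [0.4283, 0.1228, 0.0257]
time: 14.7
eef_pos: [0.4318, 0.1238, 0.0306]
tcp_rot: [0.181, 0.984, 0.0, 0.003]
contact_force: [0.5, -0.9, 3.3]
opening: 0.733
finger_force: 68.3
time: 14.87
eef_pos: [0.4318, 0.1238, 0.0306]
tcp_rot: [0.181, 0.984, 0.0, 0.003]
contact_force: [0.6, -1.1, 7.0]
opening: 0.727
finger_force: 68.9
t 14.87 tcp [431.8 123.8  30.6] ya 69.2 tilt [ 0.0053 -0.0002] op 0.727 ff 68.9 q6 -1.15 F [ 0.6 -1.1  7. ]
D units [-0.0162 -0.0055 -0.0237] rz -0.0009 rows>= 1.0
time: 15.28
eef_pos: [0.4314, 0.1242, 0.1685]
tcp_rot: [0.181, 0.984, 0.001, 0.004]
contact_force: [1.9, -0.1, -1.9]
opening: 0.731
finger_force: 67.9
t 15.28 tcp [431.4 124.2 168.5] ya 69.2 tilt [0.008  0.0007] op 0.731 ff 67.9 q6 -1.15 F [ 1.9 -0.1 -1.9]
D units [ 1.3011 -0.596  -0.123 ] rz 0.0357 rows>= 6.0
```

```bash
cat > hold.py <<'E'
# hold.py tag height_of_top_above_tcp(mm): extents in tool frame of held thing's top, wrist camera
import sys
from h import *
from scipy.spatial.transform import Rotation as Ro
tag=sys.argv[1];dz=float(sys.argv[2]);s=ctrl.get_state();R=Ro.from_quat(s['tcp_rot']).as_matrix()
snap('wrist',tag);p,W=cloud(tag);T=(W-s['eef_pos'])@R*1000
k=(abs(T[...,2]+dz)<5)&(abs(T[...,0])<75)&(abs(T[...,1])<45)
n,l,st,c=cv2.connectedComponentsWithStats(k.astype(np.uint8),connectivity=4);k=l==1+np.argmax(st[1:,4])
Q=T[k];e=np.sign(Q[np.argmax(abs(Q[:,0])),0])
print('n',k.sum(),'z',np.median(Q[:,2]).round(1),'x 1/50/99',np.percentile(Q[:,0],[1,50,99]).round(1),'y',np.percentile(Q[:,1],[1,99]).round(1),'toolx world',R[:2,0].round(2))
B=Q[abs(Q[:,0])>12]
for y0 in range(-30,31,15):
    b=Q[abs(Q[:,1]-y0)<4,0]
    if len(b)>10:print(y0,'end',np.percentile(b,[1,99]).round(1))
cv2.imwrite(f'pics/{tag}m.png',cv2.resize(np.where(k[...,None],p//2+[0,120,0],p).astype(np.uint8),(800,600)))
E
python3 -m handwheel '[0,0,0,0,0,0,0,0,0,0,0,0]' >/dev/null; python3 hold.py hA 1.5
```

```text
n 34790 z -2.0 x 1/50/99 [-43.3  10.4  50. ] y [-32.6  31.5] toolx world [-0.93  0.36]
-30 end [-43.2  49.9]
-15 end [-43.2  50. ]
0 end [-43.7  50.1]
15 end [-43.3  50. ]
30 end [-43.4  49.9]
```

View pics/hAm.png

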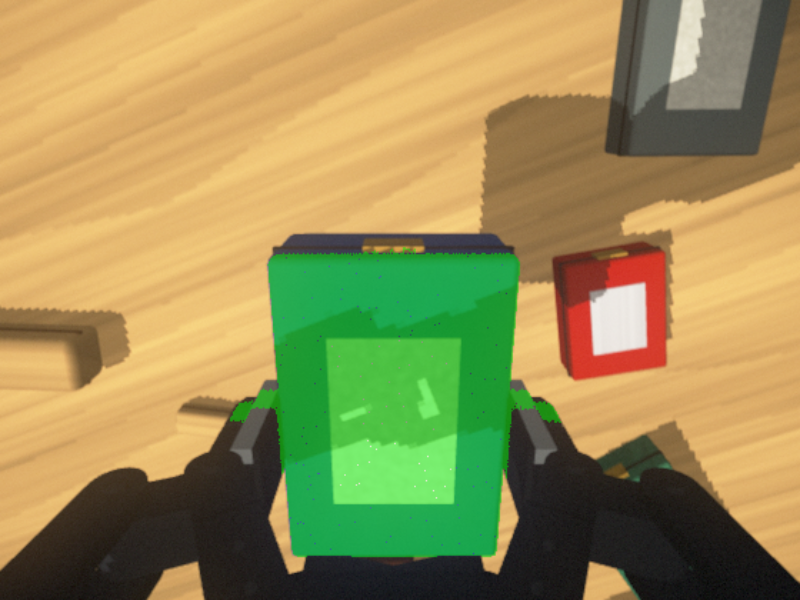

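```bash
python3 -m handwheel '[0.188,-0.0859,0,0,0,0.005,0.188,-0.0859,0,0,0,0.005,0.188,-0.0859,0,0,0,0.005,0.188,-0.0859,0,0,0,0.005,0.188,-0.0859,0,0,0,0.005]' >/dev/null
python3 -m handwheel '[0.188,-0.0859,-0.1,0,0,0.005,0.188,-0.0859,-0.15,0,0,0.005,0,0,-0.15,0,0,0,0,0,-0.05,0,0,0,0,0,0,0,0,0]' >/dev/null
python3 -m handwheel '[0,0,0,0,0,0,0,0,0,0,0,0]' >/dev/null
python3 d.py 628.8 34.1 76.5 72.4
```

```text
t 16.5 tcp [626.5  34.2  96.3] ya 72.4 tilt [0.0002 0.0001] op 0.734 ff 67.7 q6 -1.37 F [-0.   0.3 -1.4]
D units [ 0.0151 -0.0006 -0.1318] rz 0.0005 rows>= 1.0
```

```bash
python3 -m handwheel '[0.015,0,-0.05,0,0,0,0,0,-0.05,0,0,0,0,0,-0.02,0,0,0,0,0,-0.01,0,0,0,0,0,0,0,0,0]' >/dev/null
python3 -m handwheel '[0,0,0,0,0,0,0,0,0,0,0,0]' | tail -3 ;python3 hold.py hA2 1.5; python3 d.py 628.8 34.1 76.5 72.4
```

```text
contact_force: [-0.6, -0.8, -2.4]
opening: 0.731
finger_force: 67.8
n 34738 z -2.0 x 1/50/99 [-43.2  10.5  50. ] y [-32.6  31.7] toolx world [-0.95  0.3 ]
-30 end [-43.4  50. ]
-15 end [-43.3  50. ]
0 end [-43.1  50. ]
15 end [-43.2  50.1]
30 end [-42.9  50. ]
t 17.13 tcp [629.3  33.6  76.5] ya 72.3 tilt [ 0.0005 -0.0001] op 0.732 ff 67.8 q6 -1.37 F [-0.6 -0.3 -2.4]
D units [-0.0035  0.0033 -0.0003] rz 0.0009 rows>= 1.0
```

```bash
python3 -m handwheel '[-0.003,0.003,-0.005,0,0,0,0,0,0,0,0,0]' |tail -3
python3 -m handwheel '[0,0,0,0,0,0,0,0,0,0,0,0,0,0,0,0,0,0,0,0,0,0,0,0]' 1 
python3 -m handwheel '[0,0,0.05,0,0,0,0,0,0.2,0,0,0,0,0,0.25,0,0,0,0,0,0.25,0,0,0,0,0,0.15,0,0,0]' |head -2
python3 -m handwheel '[0,0,0,0,0,0,0,0,0,0,0,0]' >/dev/null
python3 m.py wrist w4 626.6 34.8 77 75;python3 m.py scene s4 626.6 34.8 77.5 75; python3 d.py 647 219 215 103.8
```

```text
contact_force: [-0.0, 0.7, -1.5]
opening: 0.733
finger_force: 67.9
time: 17.63
eef_pos: [0.6291, 0.034, 0.0761]
tcp_rot: [0.154, 0.988, 0.0, 0.0]
contact_force: [-0.7, -0.2, 0.1]
opening: 1.0
finger_force: 0.0
time: 18.05
eef_pos: [0.6303, 0.034, 0.2163]
wrist n 9577 z 77.6 rect 626.7 34.7 pct [626.4  34.7] mean [623.9  35.5] sz 95.0 63.1 [92.7 61.6] yaw -17.6 pca -17.9 touches False
  slope [ 0.001 -0.002]
scene n 841 z 76.1 rect 628.1 33.7 pct [628.   33.4] mean [628.5  32.6] sz 94.8 63.0 [90.8 60. ] yaw -17.6 pca -18.0 touches False
  slope [-0.001  0.003]
t 18.32 tcp [628.   34.2 209.7] ya 72.3 tilt [-0.0017  0.0002] op 0.997 ff 0.0 q6 -1.37 F [-0.3 -0.7 -0.5]
D units [0.1268 1.2321 0.0355] rz 0.3498 rows>= 5.0
```

```bash
python3 -m handwheel '[0.021,0.206,0,0,0,0.0583,0.021,0.206,0,0,0,0.0583,0.021,0.206,0,0,0,0.0583,0.021,0.206,0,0,0,0.0583,0.021,0.206,0,0,0,0.0583]' >/dev/null
python3 -m handwheel '[0.015,0.2,0,0,0,0.0583,0,0,0,0,0,0,0,0,0,0,0,0]' >/dev/null
python3 m.py wrist w5 647 219 32.5 75; python3 d.py 646.8 219 31 103.8
```

```text
wrist n 7400 z 32.6 rect 646.3 220.3 pct [645.9 220.1] mean [643.6 219.5] sz 95.2 63.1 [92.8 61.5] yaw 13.8 pca 13.9 touches False
  slope [ 0.001 -0.001]
t 19.03 tcp [645.6 218.7 208.1] ya 103.8 tilt [-0.0039 -0.0012] op 1.0 ff 0.0 q6 -1.63 F [ 0.3 -0.  -1.4]
D units [ 0.0079  0.0018 -1.1808] rz -0.0002 rows>= 5.0
```

```bash
python3 -m handwheel '[0.003,0.01,-0.25,0,0,0,0,0,-0.25,0,0,0,0,0,-0.25,0,0,0,0,0,-0.25,0,0,0,0,0,-0.12,0,0,0]' >/dev/null
python3 -m handwheel '[0,0,-0.06,0,0,0,0,0,0,0,0,0]' |head -2
python3 -m handwheel '[0,0,0,0,0,0,0,0,0,0,0,0,0,0,0,0,0,0,0,0,0,0,0,0]' 0.4 60 >/dev/null
python3 -m handwheel '[0,0,0,0,0,0,0,0,0,0,0,0]'
python3 -m handwheel '[0,0,0.1,0,0,0,0,0,0.2,0,0,0,0,0,0.25,0,0,0,0,0,0.25,0,0,0,0,0,0.1,0,0,0]' |tail -2
python3 -m handwheel '[0,0,0,0,0,0,0,0,0,0,0,0]' >/dev/null; python3 hold.py hB 1.5
python3 d.py 626.6 34.8 140 72.4
```

```text
time: 19.62
eef_pos: [0.6449, 0.2183, 0.0298]
time: 20.12
eef_pos: [0.6493, 0.2203, 0.0368]
tcp_rot: [-0.12, 0.993, 0.0, 0.003]
contact_force: [1.0, -1.0, 6.3]
opening: 0.728
finger_force: 69.0
opening: 0.726
finger_force: 68.1
n 669 z -1.8 x 1/50/99 [-10.5   7.   11.5] y [-44.7 -31.5] toolx world [-0.97 -0.24]
-30 end [-10.7  11.3]
t 20.75 tcp [645.6 219.9 166. ] ya 103.8 tilt [-0.0042 -0.0007] op 0.725 ff 68.0 q6 -1.63 F [-1.2 -0.5 -4.1]
D units [-0.1264 -1.2337 -0.1731] rz -0.3489 rows>= 5.0
```

```bash
python3 -m handwheel '[-0.0211,-0.2056,0,0,0,-0.058,-0.0211,-0.2056,0,0,0,-0.058,-0.0211,-0.2056,0,0,0,-0.058,-0.0211,-0.2056,0,0,0,-0.058,-0.0211,-0.2056,0,0,0,-0.058]' >/dev/null
python3 -m handwheel '[-0.0211,-0.2056,0,0,0,-0.058,0,0,0,0,0,0,0,0,0,0,0,0,0,0,0,0,0,0]' >/dev/null
python3 hold.py hB2 -4.8
python3 d.py 626.6 34.8 140 72.4
```

```text
n 31891 z 4.2 x 1/50/99 [-43.1  10.6  50.2] y [-31.9  30.6] toolx world [-0.95  0.3 ]
-30 end [-43.   50.2]
-15 end [-43.3  50.3]
0 end [-43.   50.2]
15 end [-43.2  50.2]
30 end [-43.  50.]
t 21.55 tcp [626.9  35.8 166. ] ya 72.5 tilt [-0.0043  0.0009] op 0.726 ff 68.0 q6 -1.37 F [ 0.6 -0.1 -2.7]
D units [-0.0023 -0.007  -0.1736] rz -0.0015 rows>= 1.0
```

```bash
python3 -m handwheel '[0.0127,-0.011,-0.12,0,0,0,0,0,-0.12,0,0,0,0,0,-0.06,0,0,0,0,0,-0.02,0,0,0,0,0,0,0,0,0]' >/dev/null
python3 -m handwheel '[0,0,0,0,0,0,0,0,0,0,0,0,0,0,0,0,0,0]' >/dev/null;  python3 d.py 628.8 34.1 114.5 72.4
```

```text
t 22.22 tcp [630.9  33.5 122. ] ya 72.5 tilt [ 0.0024 -0.0002] op 0.724 ff 67.9 q6 -1.37 F [ 0.4 -0.4 -3.9]
D units [-0.0139  0.0042 -0.0498] rz -0.001 rows>= 1.0
```

```bash
for i in 1 2 3; do python3 -m handwheel '[0,0,0,0,0,0,0,0,0,0,0,0]' |sed -n 2p;  done; python3 d.py 628.8 34.1 114.5 72.4
```

```text
eef_pos: [0.6304, 0.0333, 0.1214]
eef_pos: [0.6301, 0.0333, 0.1208]
eef_pos: [0.63, 0.0334, 0.1206]
t 22.72 tcp [630.   33.4 120.6] ya 72.5 tilt [-0.  0.] op 0.726 ff 67.9 q6 -1.37 F [-0.7  0.4 -3.5]
D units [-0.0083  0.0049 -0.0405] rz -0.0009 rows>= 1.0
```

```bash
python3 -m handwheel '[-0.008,0.005,-0.02,0,0,0,0,0,-0.016,0,0,0,0,0,0,0,0,0,0,0,0,0,0,0,0,0,0,0,0,0]' >/dev/null
python3 -m handwheel '[0,0,0,0,0,0,0,0,0,0,0,0,0,0,0,0,0,0,0,0,0,0,0,0]' >/dev/null;  python3 d.py 628.8 34.1 114.5 72.4;python3 hold.py hB3 -4.8
```

```text
t 23.47 tcp [628.9  34.2 115.3] ya 72.5 tilt [0.0002 0.    ] op 0.725 ff 68.0 q6 -1.37 F [-0.3  0.2 -4.5]
D units [-0.0008 -0.0004 -0.0052] rz -0.0009 rows>= 1.0
n 31876 z 4.2 x 1/50/99 [-43.1  10.7  50.3] y [-31.9  30.6] toolx world [-0.95  0.3 ]
-30 end [-43.1  50.3]
-15 end [-43.1  50.3]
0 end [-43.1  50.3]
15 end [-43.2  50.2]
30 end [-42.9  50.1]
```

```bash
python3 -m handwheel '[0,0,-0.006,0,0,0,0,0,0,0,0,0,0,0,0,0,0,0]' |tail -3
python3 -m handwheel '[0,0,0,0,0,0,0,0,0,0,0,0,0,0,0,0,0,0,0,0,0,0,0,0]' 1 >/dev/null
python3 -m handwheel '[0,0,0.05,0,0,0,0,0,0.15,0,0,0,0,0,0.2,0,0,0,0,0,0.25,0,0,0,0,0,0.15,0,0,0]' |head -2
python3 -m handwheel '[0,0,0,0,0,0,0,0,0,0,0,0,0,0,0,0,0,0,0,0,0,0,0,0,0,0,0,0,0,0]' >/dev/null
python3 m.py wrist w6 626.6 34.8 109 75;python3 m.py scene s6 626.6 34.8 109.5 75; python3 d.py 375 300.8 215 69.4
```

```text
contact_force: [-0.9, -0.2, -3.2]
opening: 0.726
finger_force: 68.0
time: 24.52
eef_pos: [0.6301, 0.0341, 0.2393]
wrist n 10453 z 109.6 rect 626.3 34.9 pct [625.9  34.9] mean [623.4  35.6] sz 95.3 63.3 [92.8 61.6] yaw -17.6 pca -17.3 touches False
  slope [ 0.001 -0.002]
scene n 882 z 108.3 rect 627.8 34.2 pct [627.9  33.8] mean [630.6  33.1] sz 94.5 61.5 [90.4 59.8] yaw -17.1 pca -17.1 touches False
  slope [-0.001 -0.003]
t 25.03 tcp [628.2  34.2 232.6] ya 72.5 tilt [-0.0028  0.0003] op 1.002 ff 0.0 q6 -1.37 F [ 0.4 -0.5  0.1]
D units [-1.6882  1.7772 -0.1176] rz -0.0342 rows>= 10.0
```

```bash
python3 -m handwheel '[-0.1407,0.1481,-0.01,0,0,-0.003,-0.1407,0.1481,-0.01,0,0,-0.003,-0.1407,0.1481,-0.01,0,0,-0.003,-0.1407,0.1481,-0.01,0,0,-0.003,-0.1407,0.1481,-0.01,0,0,-0.003]' >/dev/null
python3 -m handwheel '[-0.1407,0.1481,-0.01,0,0,-0.003,-0.1407,0.1481,-0.01,0,0,-0.003,-0.1407,0.1481,-0.01,0,0,-0.003,-0.1407,0.1481,-0.01,0,0,-0.003,-0.1407,0.1481,-0.01,0,0,-0.003]' >/dev/null
python3 -m handwheel '[-0.1407,0.1481,0,0,0,-0.003,-0.1407,0.1481,0,0,0,-0.003,0,0,0,0,0,0,0,0,0,0,0,0,0,0,0,0,0,0]' >/dev/null
python3 -m handwheel '[0,0,0,0,0,0,0,0,0,0,0,0,0,0,0,0,0,0,0,0,0,0,0,0,0,0,0,0,0,0]' >/dev/null
python3 m.py wrist w7 375 300.8 32.5 75; python3 d.py 375 300.8 31 69.4
```

```text
wrist n 6953 z 32.7 rect 374.6 301.5 pct [374.3 301.6] mean [372.3 302.4] sz 95.0 63.0 [92.7 61.5] yaw -20.3 pca -19.8 touches False
  slope [ 0.    -0.002]
t 26.75 tcp [375.9 300.4 219.2] ya 69.2 tilt [-0.0001 -0.0001] op 1.0 ff 0.0 q6 -0.74 F [-0.2 -0.2 -0.7]
D units [-0.0058  0.0025 -1.2549] rz 0.0023 rows>= 5.0
```

```bash
python3 -m handwheel '[-0.009,0.007,-0.25,0,0,0.005,0,0,-0.25,0,0,0,0,0,-0.25,0,0,0,0,0,-0.25,0,0,0,0,0,-0.18,0,0,0]' >/dev/null
python3 -m handwheel '[0,0,-0.075,0,0,0,0,0,0,0,0,0,0,0,0,0,0,0,0,0,0,0,0,0,0,0,0,0,0,0]' |head -2
python3 -m handwheel '[0,0,0,0,0,0,0,0,0,0,0,0,0,0,0,0,0,0,0,0,0,0,0,0,0,0,0,0,0,0]' 0.4 60 >/dev/null
python3 -m handwheel '[0,0,0,0,0,0,0,0,0,0,0,0,0,0,0,0,0,0,0,0,0,0,0,0,0,0,0,0,0,0]'
python3 -m handwheel '[0,0,0.1,0,0,0,0,0,0.2,0,0,0,0,0,0.25,0,0,0,0,0,0.25,0,0,0,0,0,0.25,0,0,0]' |tail -2
python3 -m handwheel '[0,0,0,0,0,0,0,0,0,0,0,0,0,0,0,0,0,0,0,0,0,0,0,0,0,0,0,0,0,0]' >/dev/null
python3 d.py 628.8 34.1 180 72.4
```

```text
time: 27.58
eef_pos: [0.3761, 0.3027, 0.0334]
time: 28.42
eef_pos: [0.3755, 0.3024, 0.0329]
tcp_rot: [0.176, 0.984, 0.001, 0.001]
contact_force: [-1.3, -0.9, 6.0]
opening: 0.731
finger_force: 67.7
opening: 0.732
finger_force: 67.0
t 29.25 tcp [372.9 301.1 186. ] ya 69.7 tilt [-0.0044 -0.0022] op 0.729 ff 67.0 q6 -0.75 F [-0.1  0.2 -3.7]
D units [ 1.7063 -1.7798 -0.0401] rz 0.0301 rows>= 10.0
```

```bash
python3 -m handwheel '[0.1422,-0.1483,0,0,0,0.0025,0.1422,-0.1483,0,0,0,0.0025,0.1422,-0.1483,0,0,0,0.0025,0.1422,-0.1483,0,0,0,0.0025,0.1422,-0.1483,0,0,0,0.0025]' >/dev/null
python3 -m handwheel '[0.1422,-0.1483,0,0,0,0.0025,0.1422,-0.1483,0,0,0,0.0025,0.1422,-0.1483,0,0,0,0.0025,0.1422,-0.1483,0,0,0,0.0025,0.1422,-0.1483,0,0,0,0.0025]' >/dev/null
python3 -m handwheel '[0.1422,-0.1483,0,0,0,0.0025,0.1422,-0.1483,0,0,0,0.0025,0,0,-0.08,0,0,0,0,0,-0.08,0,0,0,0,0,0,0,0,0]' >/dev/null
python3 -m handwheel '[0,0,0,0,0,0,0,0,0,0,0,0,0,0,0,0,0,0,0,0,0,0,0,0,0,0,0,0,0,0]' >/dev/null
python3 -m handwheel '[0,0,0,0,0,0,0,0,0,0,0,0]' >/dev/null
python3 hold.py hC -0.9;python3 d.py 628.8 34.1 142.5 72.4
```

```text
n 33458 z 0.4 x 1/50/99 [-44.9   9.6  48.5] y [-32.5  31.4] toolx world [-0.95  0.3 ]
-30 end [-44.7  48.5]
-15 end [-44.9  48.5]
0 end [-44.9  48.6]
15 end [-44.9  48.5]
30 end [-44.7  48.4]
t 31.13 tcp [630.3  34.9 164.9] ya 72.4 tilt [ 0.0005 -0.0001] op 0.73 ff 67.0 q6 -1.37 F [ 0.6 -0.2 -3.3]
D units [-0.0099 -0.0054 -0.1492] rz 0.0 rows>= 1.0
```

```bash
python3 -m handwheel '[-0.02,-0.002,-0.07,0,0,0,0,0,-0.05,0,0,0,0,0,-0.02,0,0,0,0,0,0,0,0,0,0,0,0,0,0,0]' >/dev/null
python3 -m handwheel '[0,0,0,0,0,0,0,0,0,0,0,0,0,0,0,0,0,0,0,0,0,0,0,0,0,0,0,0,0,0]' >/dev/null;python3 d.py 627.2 34.6 142.3 72.4
```

```text
t 31.97 tcp [627.2  34.6 143.5] ya 72.4 tilt [ 0.0001 -0.    ] op 0.733 ff 67.0 q6 -1.37 F [-0.5  0.4 -2.5]
D units [-0.0003  0.0003 -0.0083] rz 0.0001 rows>= 1.0
```

```bash
python3 -m handwheel '[0,0,-0.008,0,0,0,0,0,0,0,0,0,0,0,0,0,0,0]' |tail -3
python3 -m handwheel '[0,0,0,0,0,0,0,0,0,0,0,0,0,0,0,0,0,0,0,0,0,0,0,0]' 1 >/dev/null
python3 -m handwheel '[0,0,0.05,0,0,0,0,0,0.15,0,0,0,0,0,0.2,0,0,0,0,0,0.2,0,0,0,0,0,0.15,0,0,0]' |head -2
python3 -m handwheel '[0,0,0,0,0,0,0,0,0,0,0,0,0,0,0,0,0,0,0,0,0,0,0,0,0,0,0,0,0,0]' >/dev/null
python3 m.py wrist w8 626.6 34.8 141 75;python3 m.py scene s8 626.6 34.8 141 75; python3 d.py 494 232.5 215 79.4
```

```text
contact_force: [0.0, 0.4, -2.4]
opening: 0.732
finger_force: 67.0
time: 32.97
eef_pos: [0.628, 0.0345, 0.2586]
wrist n 11325 z 141.6 rect 626.7 34.6 pct [626.2  34.6] mean [623.4  35.5] sz 96.0 63.2 [93.5 61.5] yaw -17.6 pca -17.6 touches False
  slope [ 0.001 -0.002]
scene n 1058 z 140.1 rect 628.1 33.8 pct [628.   33.8] mean [629.  33.] sz 93.8 62.5 [90.5 59.9] yaw -17.0 pca -16.1 touches False
  slope [-0.001 -0.002]
t 33.48 tcp [626.6  34.6 253.2] ya 72.4 tilt [-0.0027  0.0003] op 0.996 ff 0.0 q6 -1.37 F [ 0.2 -0.2 -0.3]
D units [-0.8842  1.3194 -0.2545] rz 0.0779 rows>= 7.0
```

```bash
python3 -m handwheel '[-0.1105,0.165,0,0,0,0.01,-0.1105,0.165,0,0,0,0.01,-0.1105,0.165,0,0,0,0.01,-0.1105,0.165,-0.05,0,0,0.01,-0.1105,0.165,-0.05,0,0,0.01]' >/dev/null
python3 -m handwheel '[-0.1105,0.165,-0.05,0,0,0.01,-0.1105,0.165,-0.05,0,0,0.01,-0.1105,0.165,-0.05,0,0,0.01,0,0,0,0,0,0,0,0,0,0,0,0]' >/dev/null
python3 -m handwheel '[0,0,0,0,0,0,0,0,0,0,0,0,0,0,0,0,0,0,0,0,0,0,0,0,0,0,0,0,0,0]' >/dev/null
python3 m.py wrist w9 494 232.5 26.5 65; python3 d.py 494 232.5 29 79.4
```

```text
wrist n 4150 z 26.7 rect 493.5 233.2 pct [493.8 233.2] mean [492.6 233.4] sz 69.9 53.0 [67.5 51.7] yaw -10.3 pca -10.2 touches False
  slope [ 0.    -0.003]
t 34.78 tcp [495.  232.  217.5] ya 79.5 tilt [0.0002 0.0001] op 1.001 ff 0.0 q6 -1.14 F [ 0.3 -0.1  0.1]
D units [-0.0069  0.0032 -1.2565] rz -0.0014 rows>= 5.0
```

```bash
python3 -m handwheel '[-0.009,0.008,-0.25,0,0,0.002,0,0,-0.25,0,0,0,0,0,-0.25,0,0,0,0,0,-0.25,0,0,0,0,0,-0.18,0,0,0]' >/dev/null
python3 -m handwheel '[0,0,-0.07,0,0,0,0,0,0,0,0,0,0,0,0,0,0,0,0,0,0,0,0,0,0,0,0,0,0,0]' |head -2
python3 -m handwheel '[0,0,0,0,0,0,0,0,0,0,0,0,0,0,0,0,0,0,0,0,0,0,0,0,0,0,0,0,0,0]' 0.3 60 >/dev/null
python3 -m handwheel '[0,0,0,0,0,0,0,0,0,0,0,0,0,0,0,0,0,0,0,0,0,0,0,0,0,0,0,0,0,0]'
python3 -m handwheel '[0,0,0.1,0,0,0,0,0,0.2,0,0,0,0,0,0.25,0,0,0,0,0,0.25,0,0,0,0,0,0.25,0,0,0]' |tail -2
python3 -m handwheel '[0,0,0.15,0,0,0,0,0,0.1,0,0,0,0,0,0,0,0,0,0,0,0,0,0,0,0,0,0,0,0,0]' >/dev/null
python3 d.py 626.6 34.8 220 72.4
```

```text
time: 35.62
eef_pos: [0.4953, 0.2343, 0.0325]
time: 36.45
eef_pos: [0.4944, 0.2341, 0.0313]
tcp_rot: [0.089, 0.996, 0.0, 0.001]
contact_force: [-0.9, -0.1, 6.6]
opening: 0.611
finger_force: 64.9
opening: 0.612
finger_force: 64.1
t 37.28 tcp [492.1 233.4 222.6] ya 79.8 tilt [-0.0035 -0.0009] op 0.613 ff 64.2 q6 -1.14 F [-0.6 -0.3 -1.2]
D units [ 0.8965 -1.3243 -0.0176] rz -0.0819 rows>= 6.0
```

```bash
python3 -m handwheel '[0.112,-0.1655,0,0,0,-0.0103,0.112,-0.1655,0,0,0,-0.0103,0.112,-0.1655,0,0,0,-0.0103,0.112,-0.1655,0,0,0,-0.0103,0.112,-0.1655,0,0,0,-0.0103]' >/dev/null
python3 -m handwheel '[0.112,-0.1655,0,0,0,-0.0103,0.112,-0.1655,0,0,0,-0.0103,0.112,-0.1655,0,0,0,-0.0103,0,0,-0.1,0,0,0,0,0,-0.1,0,0,0]' >/dev/null
python3 -m handwheel '[0,0,0,0,0,0,0,0,0,0,0,0,0,0,0,0,0,0,0,0,0,0,0,0,0,0,0,0,0,0]' >/dev/null
python3 -m handwheel '[0,0,0,0,0,0,0,0,0,0,0,0]' >/dev/null
python3 hold.py hD -5.3;python3 d.py 626.6 34.8 172.8 72.4
```

```text
n 19716 z 4.8 x 1/50/99 [-32.7   6.5  35.4] y [-30.3  29.5] toolx world [-0.95  0.3 ]
-30 end [-32.9  34.5]
-15 end [-32.8  35.2]
0 end [-32.6  36.6]
15 end [-32.6  35.1]
30 end [-30.2  30.7]
t 38.75 tcp [627.8  35.3 195.5] ya 72.4 tilt [ 0.001  -0.0001] op 0.614 ff 64.1 q6 -1.37 F [ 0.6 -0.6  0.3]
D units [-0.0081 -0.0035 -0.151 ] rz 0.0003 rows>= 1.0
```

```bash
python3 -m handwheel '[-0.005,-0.004,-0.07,0,0,0,0,0,-0.05,0,0,0,0,0,-0.025,0,0,0,0,0,0,0,0,0,0,0,0,0,0,0]' >/dev/null
python3 -m handwheel '[0,0,0,0,0,0,0,0,0,0,0,0,0,0,0,0,0,0,0,0,0,0,0,0,0,0,0,0,0,0]' >/dev/null;python3 d.py 627.1 34.6 172.5 72.4
```

```text
t 39.58 tcp [626.8  34.5 172.8] ya 72.4 tilt [-0.0003  0.    ] op 0.611 ff 64.1 q6 -1.37 F [-0.1 -1.4 -0.8]
D units [ 0.0017  0.0004 -0.0023] rz 0.0005 rows>= 1.0
```

```bash
python3 -m handwheel '[0.002,0,0,0,0,0,0,0,0,0,0,0,0,0,0,0,0,0]' |tail -3
python3 -m handwheel '[0,0,0,0,0,0,0,0,0,0,0,0,0,0,0,0,0,0,0,0,0,0,0,0]' 1 >/dev/null
python3 -m handwheel '[0,0,0.05,0,0,0,0,0,0.15,0,0,0,0,0,0.2,0,0,0,0,0,0.2,0,0,0,0,0,0.15,0,0,0]' |head -2
python3 -m handwheel '[0,0,0,0,0,0,0,0,0,0,0,0,0,0,0,0,0,0,0,0,0,0,0,0,0,0,0,0,0,0]' >/dev/null
python3 m.py wrist w10 626.6 34.8 167 65;python3 m.py scene s10 626.6 34.8 166 65; python3 d.py 550.5 385.2 250 83.2
```

```text
contact_force: [0.2, 0.3, -0.6]
opening: 0.614
finger_force: 64.1
time: 40.58
eef_pos: [0.6278, 0.0345, 0.2893]
wrist n 6710 z 167.6 rect 626.7 34.6 pct [626.8  34.5] mean [625.3  35. ] sz 71.2 53.1 [68.1 51.7] yaw -17.6 pca -17.7 touches False
  slope [ 0.001 -0.003]
scene n 700 z 166.1 rect 628.6 33.6 pct [628.6  33. ] mean [629.3  32.3] sz 67.5 53.3 [65.2 50.9] yaw -18.0 pca -18.3 touches False
  slope [-0.011  0.003]
t 41.1 tcp [626.7  34.6 283.9] ya 72.4 tilt [-0.0028  0.0003] op 1.003 ff 0.0 q6 -1.37 F [-0.1 -0.1  0.1]
D units [-0.5078  2.3373 -0.2261] rz 0.1205 rows>= 10.0
```

```bash
python3 -m handwheel '[-0.0462,0.2125,0,0,0,0.011,-0.0462,0.2125,0,0,0,0.011,-0.0462,0.2125,0,0,0,0.011,-0.0462,0.2125,0,0,0,0.011,-0.0462,0.2125,0,0,0,0.011]' >/dev/null
python3 -m handwheel '[-0.0462,0.2125,-0.09,0,0,0.011,-0.0462,0.2125,-0.09,0,0,0.011,-0.0462,0.2125,-0.09,0,0,0.011,-0.0462,0.2125,-0.09,0,0,0.011,-0.0462,0.2125,-0.09,0,0,0.011]' >/dev/null
python3 -m handwheel '[-0.0462,0.2125,0,0,0,0.011,0,0,0,0,0,0,0,0,0,0,0,0,0,0,0,0,0,0,0,0,0,0,0,0]' >/dev/null
python3 -m handwheel '[0,0,0,0,0,0,0,0,0,0,0,0,0,0,0,0,0,0]' >/dev/null
python3 m.py wrist w11 550.5 385.2 26.5 65; python3 d.py 550.5 385.2 30 83.2
```

```text
wrist n 4150 z 26.6 rect 550.2 386.2 pct [550.1 386.2] mean [548.8 386.3] sz 70.3 53.0 [67.5 51.6] yaw -6.3 pca -7.8 touches False
  slope [ 0.001 -0.003]
t 42.65 tcp [551.4 384.4 218.3] ya 83.2 tilt [0.0003 0.0001] op 0.999 ff 0.0 q6 -0.99 F [-0.4  0.5 -0.6]
D units [-0.006   0.0052 -1.2556] rz 0.0003 rows>= 5.0
```

```bash
python3 -m handwheel '[-0.008,0.012,-0.25,0,0,0.003,0,0,-0.25,0,0,0,0,0,-0.25,0,0,0,0,0,-0.25,0,0,0,0,0,-0.18,0,0,0]' >/dev/null
python3 -m handwheel '[0,0,-0.075,0,0,0,0,0,0,0,0,0,0,0,0,0,0,0,0,0,0,0,0,0,0,0,0,0,0,0]' |head -2
python3 -m handwheel '[0,0,0,0,0,0,0,0,0,0,0,0,0,0,0,0,0,0,0,0,0,0,0,0,0,0,0,0,0,0]' 0.3 60 >/dev/null
python3 -m handwheel '[0,0,0,0,0,0,0,0,0,0,0,0,0,0,0,0,0,0,0,0,0,0,0,0,0,0,0,0,0,0]'
python3 -m handwheel '[0,0,0.1,0,0,0,0,0,0.2,0,0,0,0,0,0.25,0,0,0,0,0,0.25,0,0,0,0,0,0.25,0,0,0]' |tail -2
python3 -m handwheel '[0,0,0.25,0,0,0,0,0,0.2,0,0,0,0,0,0,0,0,0,0,0,0,0,0,0,0,0,0,0,0,0]' >/dev/null
python3 d.py 627.1 34.6 240 72.4
```

```text
time: 43.48
eef_pos: [0.5518, 0.388, 0.0332]
time: 44.32
eef_pos: [0.5508, 0.3875, 0.0316]
tcp_rot: [0.057, 0.998, 0.001, 0.001]
contact_force: [-1.2, -0.3, 6.2]
opening: 0.612
finger_force: 66.0
opening: 0.611
finger_force: 65.1
t 45.15 tcp [548.8 386.4 253. ] ya 83.5 tilt [-0.0029 -0.0015] op 0.606 ff 65.1 q6 -0.99 F [ 0.4 -0.7 -2.7]
D units [ 0.5222 -2.3456 -0.0867] rz -0.1235 rows>= 10.0
```

```bash
python3 -m handwheel '[0.0475,-0.2132,0,0,0,-0.0112,0.0475,-0.2132,0,0,0,-0.0112,0.0475,-0.2132,0,0,0,-0.0112,0.0475,-0.2132,0,0,0,-0.0112,0.0475,-0.2132,0,0,0,-0.0112]' >/dev/null
python3 -m handwheel '[0.0475,-0.2132,0,0,0,-0.0112,0.0475,-0.2132,0,0,0,-0.0112,0.0475,-0.2132,0,0,0,-0.0112,0.0475,-0.2132,0,0,0,-0.0112,0.0475,-0.2132,0,0,0,-0.0112]' >/dev/null
python3 -m handwheel '[0.0475,-0.2132,0,0,0,-0.0112,0,0,-0.1,0,0,0,0,0,-0.1,0,0,0,0,0,0,0,0,0,0,0,0,0,0,0]' >/dev/null
python3 -m handwheel '[0,0,0,0,0,0,0,0,0,0,0,0,0,0,0,0,0,0,0,0,0,0,0,0,0,0,0,0,0,0]' >/dev/null
python3 hold.py hE -5.5;python3 d.py 627.1 34.6 199 72.4
```

```text
n 19629 z 5.0 x 1/50/99 [-32.8   6.5  35.5] y [-27.3  29.4] toolx world [-0.95  0.3 ]
-30 end [-32.5  34.6]
-15 end [-32.8  35.3]
0 end [-32.8  36.7]
15 end [-33.   35.2]
30 end [-30.   28.6]
t 46.87 tcp [628.3  35.4 225.4] ya 72.4 tilt [ 0.001  -0.0001] op 0.61 ff 65.1 q6 -1.37 F [ 0.3  0.2 -2.6]
D units [-0.0081 -0.0053 -0.1762] rz -0.0005 rows>= 1.0
```

```bash
python3 -m handwheel '[-0.005,-0.005,-0.08,0,0,0,0,0,-0.06,0,0,0,0,0,-0.03,0,0,0,0,0,0,0,0,0,0,0,0,0,0,0]' >/dev/null
python3 -m handwheel '[0,0,0,0,0,0,0,0,0,0,0,0,0,0,0,0,0,0,0,0,0,0,0,0,0,0,0,0,0,0]' >/dev/null;python3 d.py 627.1 34.6 199 72.4
```

```text
t 47.7 tcp [627.3  34.4 199. ] ya 72.4 tilt [-0.0003  0.0001] op 0.612 ff 65.1 q6 -1.37 F [ 0.2 -0.3 -1.8]
D units [-0.0015  0.0011  0.0002] rz -0.0003 rows>= 1.0
```

Next I release, lift and check. I also re-measure the block and check the whole bench for anything missed.

```bash
python3 -m handwheel '[0,0,0,0,0,0,0,0,0,0,0,0,0,0,0,0,0,0,0,0,0,0,0,0]' 1 >/dev/null
python3 -m handwheel '[0,0,0.05,0,0,0,0,0,0.15,0,0,0,0,0,0.2,0,0,0,0,0,0.2,0,0,0,0,0,0.15,0,0,0]' |head -2
python3 -m handwheel '[0,0,0,0,0,0,0,0,0,0,0,0,0,0,0,0,0,0,0,0,0,0,0,0,0,0,0,0,0,0]' >/dev/null
python3 m.py wrist w12 626.6 34.8 193 65;python3 m.py scene s12 644 -195 20.5 65; python3 m.py side d12 644 -195 19 65; python3 d.py 644 -195 250 71.5
python3 -c "
import cv2;cv2.imwrite('pics/s12b.png',cv2.resize(cv2.imread('pics/s12.png'),(800,600)))"
```

```text
time: 48.45
eef_pos: [0.628, 0.0344, 0.3156]
wrist n 6651 z 193.6 rect 626.5 34.6 pct [626.6  34.5] mean [625.2  34.9] sz 70.6 53.3 [67.6 51.8] yaw -17.6 pca -18.2 touches False
  slope [ 0.002 -0.003]
scene n 489 z 18.9 rect 683.1 -203.7 pct [ 683.6 -204.1] mean [ 683.3 -204.6] sz 53.4 49.7 [50.4 48. ] yaw 71.4 pca 83.7 touches False
  slope [0.003 0.002]
side n 321 z 17.6 rect 681.1 -206.5 pct [ 681.  -206.1] mean [ 680.6 -206.6] sz 53.1 49.2 [50.2 47.3] yaw 69.8 pca -87.5 touches False
  slope [ 0.007 -0.003]
t 49.02 tcp [627.1  34.5 310.5] ya 72.4 tilt [-0.0021  0.0002] op 1.005 ff 0.0 q6 -1.37 F [ 0.5 -0.4  0.1]
D units [ 0.1129 -1.5297 -0.4035] rz -0.0103 rows>= 6.0
```

View pics/s12b.png

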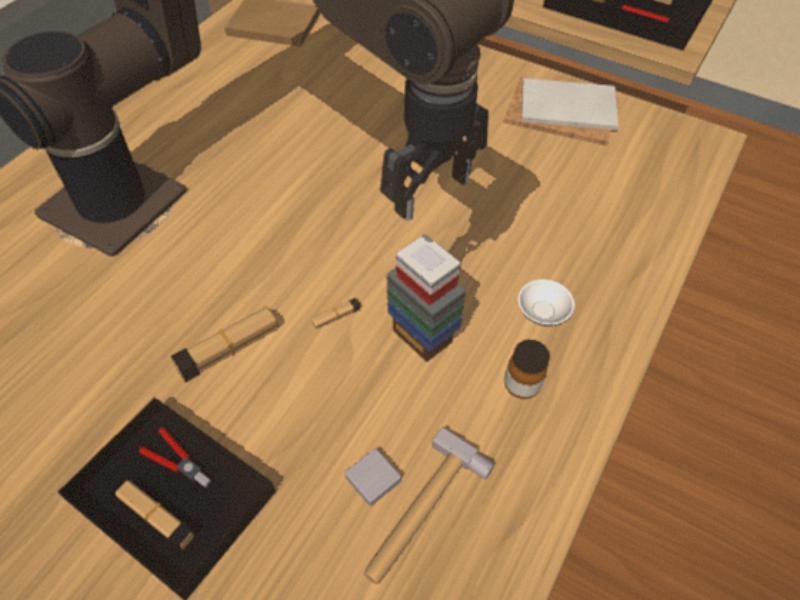

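The scene picture shows all five boxes stacked on the riser at (427,300) and both tools in the tray. The block has been knocked to (373,476), clear of the hammer handle at (430,500). I'll go above it and measure it again.

```bash
python3 -m handwheel '[0.0466,-0.199,0,0,0,0,0.0466,-0.199,0,0,0,0,0.0466,-0.199,0,0,0,0,0.0466,-0.199,-0.1,0,0,0,0.0466,-0.199,-0.1,0,0,0]' >/dev/null
python3 -m handwheel '[0.0466,-0.199,-0.13,0,0,0,0.0466,-0.199,-0.13,0,0,0,0.0466,-0.199,-0.14,0,0,0,0,0,0,0,0,0,0,0,0,0,0,0]' >/dev/null
python3 -m handwheel '[0,0,0,0,0,0,0,0,0,0,0,0,0,0,0,0,0,0,0,0,0,0,0,0,0,0,0,0,0,0]' >/dev/null
python3 m.py wrist w13 683 -204.5 20.5 50; python3 d.py 683 -204.5 28 72
python3 -c "
import cv2;cv2.imwrite('pics/w13b.png',cv2.resize(cv2.imread('pics/w13.png'),(800,600)))"
```

```text
wrist n 3190 z 20.4 rect 684.4 -204.2 pct [ 683.9 -204.2] mean [ 683.2 -204. ] sz 55.6 54.7 [53.6 53.7] yaw -18.8 pca -36.4 touches False
  slope [-0.001 -0.003]
t 50.32 tcp [ 683.6 -203.6  222.8] ya 72.5 tilt [ 0.0012 -0.0006] op 1.0 ff 0.0 q6 -1.7 F [-0.2 -0.3 -0.4]
D units [-0.0038 -0.0057 -1.2986] rz -0.0054 rows>= 5.0
```

View pics/w13b.png

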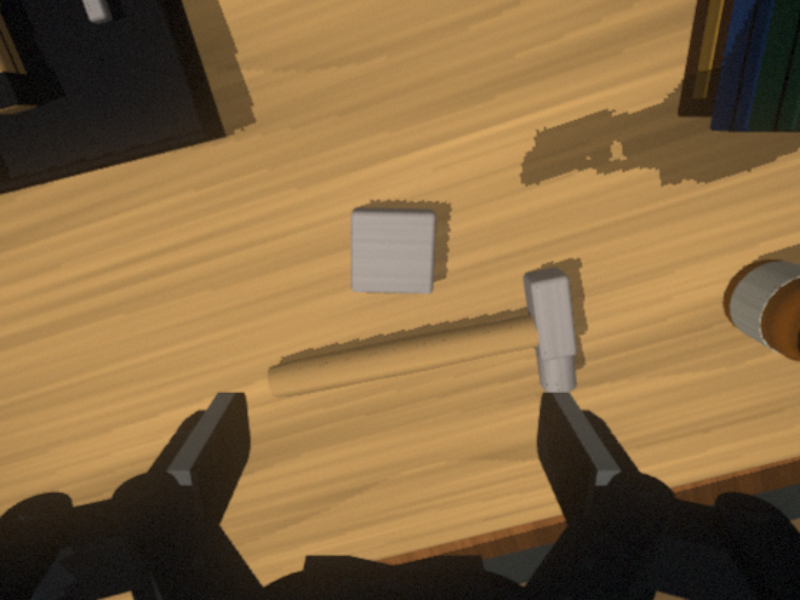

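```bash
python3 -m handwheel '[0.004,-0.004,-0.25,0,0,-0.014,0,0,-0.25,0,0,0,0,0,-0.25,0,0,0,0,0,-0.25,0,0,0,0,0,-0.2,0,0,0]' >/dev/null
python3 -m handwheel '[0,0,-0.08,0,0,0,0,0,-0.032,0,0,0,0,0,0,0,0,0,0,0,0,0,0,0,0,0,0,0,0,0]' |sed -n 2p
python3 -m handwheel '[0,0,0,0,0,0,0,0,0,0,0,0,0,0,0,0,0,0,0,0,0,0,0,0,0,0,0,0,0,0]' >/dev/null
python3 -m handwheel '[0,0,0,0,0,0,0,0,0,0,0,0,0,0,0,0,0,0,0,0,0,0,0,0,0,0,0,0,0,0]' 0.3 70 >/dev/null
python3 -m handwheel '[0,0,0,0,0,0,0,0,0,0,0,0,0,0,0,0,0,0,0,0,0,0,0,0,0,0,0,0,0,0]'
python3 -m handwheel '[0,0,0.1,0,0,0,0,0,0.2,0,0,0,0,0,0.25,0,0,0,0,0,0.25,0,0,0,0,0,0.25,0,0,0]' |tail -2
python3 -m handwheel '[0,0,0.25,0,0,0,0,0,0.25,0,0,0,0,0,0.1,0,0,0,0,0,0,0,0,0,0,0,0,0,0,0]' >/dev/null
python3 -m handwheel '[0,0,0,0,0,0,0,0,0,0,0,0,0,0,0,0,0,0,0,0,0,0,0,0,0,0,0,0,0,0]' >/dev/null
python3 d.py 626.6 34.6 260 72.4;python3 hold.py hF -6
```

```text
eef_pos: [0.686, -0.2058, 0.0285]
time: 52.4
eef_pos: [0.6843, -0.2051, 0.0256]
tcp_rot: [0.164, 0.987, -0.0, 0.0]
contact_force: [0.5, 0.2, 4.0]
opening: 0.634
finger_force: 77.1
opening: 0.633
finger_force: 76.2
t 53.65 tcp [ 683.6 -204.8  271. ] ya 71.2 tilt [-0.0021  0.0009] op 0.632 ff 76.2 q6 -1.68 F [-0.  -0.1 -4.7]
D units [-0.3801  1.5963 -0.0732] rz 0.0137 rows>= 7.0
n 15955 z 5.3 x 1/50/99 [-25.7   5.3  28.4] y [-28.6  27.3] toolx world [-0.95  0.32]
-30 end [-24.9  27.6]
-15 end [-25.7  28.4]
0 end [-25.9  28.4]
15 end [-25.7  28.4]
30 end [-23.7  26.9]
```

```bash
python3 -m handwheel '[-0.047,0.1994,0,0,0,0.0017,-0.047,0.1994,0,0,0,0.0017,-0.047,0.1994,0,0,0,0.0017,-0.047,0.1994,0,0,0,0.0017,-0.047,0.1994,0,0,0,0.0017]' >/dev/null
python3 -m handwheel '[-0.047,0.1994,0,0,0,0.0017,-0.047,0.1994,0,0,0,0.0017,-0.047,0.1994,0,0,0,0.0017,0,0,-0.1,0,0,0,0,0,-0.1,0,0,0]' >/dev/null
python3 -m handwheel '[0,0,0,0,0,0,0,0,0,0,0,0,0,0,0,0,0,0,0,0,0,0,0,0,0,0,0,0,0,0]' >/dev/null
python3 -m handwheel '[0,0,0,0,0,0,0,0,0,0,0,0,0,0,0,0,0,0]' >/dev/null
python3 hold.py hG -6;python3 d.py 627.2 34.5 219 72.4
```

```text
n 15973 z 5.3 x 1/50/99 [-25.6   5.2  28.3] y [-28.5  27.2] toolx world [-0.95  0.3 ]
-30 end [-24.5  27.7]
-15 end [-25.6  28.4]
0 end [-25.6  28.3]
15 end [-25.6  28.3]
30 end [-23.4  27. ]
t 55.25 tcp [627.6  34.2 242.7] ya 72.4 tilt [0.0003 0.    ] op 0.636 ff 76.2 q6 -1.37 F [-0.1 -0.9 -3.9]
D units [-0.0026  0.0019 -0.1582] rz 0.0003 rows>= 1.0
```

```bash
python3 -m handwheel '[-0.003,0.002,-0.07,0,0,0,0,0,-0.06,0,0,0,0,0,-0.025,0,0,0,0,0,0,0,0,0,0,0,0,0,0,0]' >/dev/null
python3 -m handwheel '[0,0,0,0,0,0,0,0,0,0,0,0,0,0,0,0,0,0,0,0,0,0,0,0,0,0,0,0,0,0]' >/dev/null
python3 -m handwheel '[0,0,0,0,0,0,0,0,0,0,0,0,0,0,0,0,0,0]' >/dev/null;python3 d.py 627.2 34.5 219 72.4
```

```text
t 56.33 tcp [627.1  34.6 219.3] ya 72.4 tilt [ 0. -0.] op 0.626 ff 76.2 q6 -1.37 F [ 0.9 -0.2 -4.3]
D units [ 0.0008 -0.0007 -0.0017] rz 0.0001 rows>= 1.0
```

```bash
python3 -m handwheel '[0,0,-0.003,0,0,0,0,0,0,0,0,0,0,0,0,0,0,0]' |tail -3
python3 -m handwheel '[0,0,0,0,0,0,0,0,0,0,0,0,0,0,0,0,0,0,0,0,0,0,0,0]' 1 >/dev/null
python3 -m handwheel '[0,0,0.05,0,0,0,0,0,0.15,0,0,0,0,0,0.2,0,0,0,0,0,0.2,0,0,0,0,0,0.15,0,0,0]' |head -2
python3 -m handwheel '[0,0,0,0,0,0,0,0,0,0,0,0,0,0,0,0,0,0,0,0,0,0,0,0,0,0,0,0,0,0]' >/dev/null
python3 m.py wrist w14 626.6 34.6 213 50
python3 - <<'E'
from h import *
a=snap('scene','s14');b=snap('side','d14')
cv2.imwrite('pics/fin.png',np.hstack([cv2.resize(a[1][130:350,220:370],(400,587)),cv2.resize(b[1][90:310,210:360],(400,587))]))
E
python3 det.py s14 | tail -14
```

```text
contact_force: [-0.2, -0.0, -3.7]
opening: 0.628
finger_force: 76.2
time: 57.33
eef_pos: [0.6276, 0.0346, 0.3354]
wrist n 5455 z 213.4 rect 626.5 34.7 pct [626.3  34.7] mean [625.1  35. ] sz 55.1 55.0 [53.6 53.4] yaw 72.4 pca -46.9 touches False
  slope [ 0.004 -0.004]
s14 table z -0.0008585473094857222
px [300.  55.] n 592 z 566.7 ctr 632.2 -9.6 mean [636.3 -12.4] sz 107.0 53.1 yaw 30.7 bgr [44. 48. 53.]
px [392.  78.] n 1205 z 23.0 ctr 611.3 675.1 mean [605.  655.3] sz 190.8 125.1 yaw 22.4 bgr [175. 191. 201.]
px [298. 205.] n 698 z 211.7 ctr 626.7 34.3 mean [627.7  32.5] sz 57.0 56.6 yaw 72.5 bgr [ 90.  90. 106.]
px [382. 210.] n 248 z 29.2 ctr 770.2 178.2 mean [770.2 184.2] sz 89.1 86.5 yaw -89.0 bgr [191.5 205.  216. ]
px [235. 218.] n 208 z 15.7 ctr 489.2 -1.2 mean [489.7  -1.4] sz 80.0 18.7 yaw 59.8 bgr [ 97.  151.  195.5]
px [156. 240.] n 925 z 31.0 ctr 378.3 -137.4 mean [ 378.5 -142.3] sz 163.7 38.0 yaw 67.4 bgr [ 89. 139. 180.]
px [368. 258.] n 423 z 84.9 ctr 796.3 38.5 mean [796.9  37.1] sz 49.1 49.1 yaw -28.7 bgr [42. 65. 95.]
px [117. 343.] n 1225 z 34.7 ctr 463.9 -361.3 mean [ 468.9 -367.6] sz 222.5 170.1 yaw -4.2 bgr [29. 34. 41.]
px [124. 322.] n 433 z 16.7 ctr 442.0 -325.6 mean [ 443.  -320.9] sz 112.2 42.3 yaw -10.6 bgr [ 33.  39. 152.]
px [299. 350.] n 1442 z 25.7 ctr 761.9 -209.2 mean [ 762.8 -189.6] sz 219.3 87.6 yaw 83.6 bgr [ 97. 145. 175.]
px [108. 360.] n 797 z 27.8 ctr 469.2 -393.4 mean [ 471.1 -394. ] sz 118.8 24.8 yaw -4.4 bgr [ 94. 146. 190.]
```

View pics/fin.png

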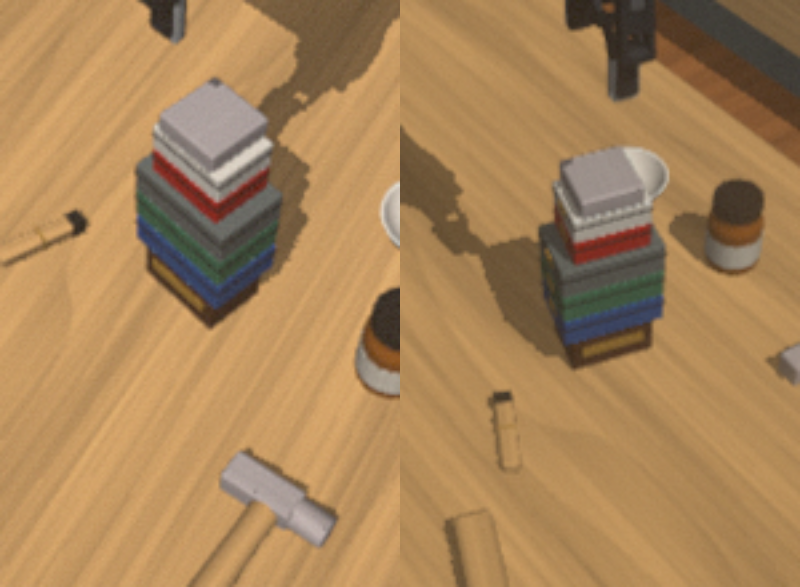

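The column stands straight with the block flat on top (z 213, centred within 0.5 mm). The bystanders have not moved and the gripper is clear, so I'm handing in.

```bash
python3 -c "
from plant import ctrl;print(ctrl.sign_off())"
```

```text
the job is handed in; nothing more can be done
None
```

The job is done and handed in at about 58 s: the clamp and cutters are in the tray, all five boxes and the steel block are stacked square on the riser within about 0.5 mm, and the jar, hammer and dish are where they were.

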